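Load a spring tester to its mark with balls and trim weights

TASK

Load the spring tester up to its mark: pour all the steel balls out of the glass beaker into the tester's pan and put the empty beaker back upright on its cork mat, then add aluminium weights to the pan until the pointer stands within the green band. The beaker is thin glass, so grip it lightly, at no more than about 40 N, and set it down softly; never push on the pan with the gripper or the beaker, and leave the bottle, the timer and the dish where they are.

Things in the scene. Friction and masses are not known exactly. Their poses are not given: they have to be found in the camera images.
- pan (a joint): how far the tester's pan has sunk on its spring, m: 0 empty, positive downwards, stop at 0.058. The spring is linear with no friction; each ball or weight (all 17 g) sinks the pan 4 mm. The green band on the scale is from 0.038 to 0.042 (ten pieces in all give 0.040)
- pan_rim (a point): centre of the mouth of the spring tester's pan, level with its rim; it sinks with the pan. The pan is a round aluminium dish, 136 mm across the rim, 45 mm deep, inner floor 41 mm below the rim and 84 mm across, wall 4 mm; empty, its rim is 150 mm above the worktop. Below it are the coil spring and a fixed grey foot
- scale_band (a point): middle of the green band, 4 mm high, on the face of the tester's fixed white scale plate, which is 36 mm wide, stands 98 mm from the pan's axis, at its right, and reaches 175 mm above the worktop. The pan carries a red pointer that runs in front of this plate
- beaker_mid (a point): centre, half-way up, of the clear glass beaker, 63 mm across, 85 mm high, straight-sided, floor 4 mm thick, wall about 6 mm, open at the top, about 80 g, z up. It holds 3 to 6 balls at the start
- cork_mat_center (a point): centre of the round cork mat on which the beaker stands, 96 mm across, 4 mm thick, fixed; the point is half-way up it, 2 mm above the worktop
- ball_0_center (a point): centre of a bright steel grinding ball, 16 mm across, 17 g, in the beaker at the start (may be absent)
- ball_1_center (a point): centre of a bright steel grinding ball, 16 mm across, 17 g, in the beaker at the start (may be absent)
- ball_2_center (a point): centre of a bright steel grinding ball, 16 mm across, 17 g, in the beaker at the start (may be absent)
- ball_3_center (a point): centre of a bright steel grinding ball, 16 mm across, 17 g, in the beaker at the start (may be absent)
- ball_4_center (a point): centre of a bright steel grinding ball, 16 mm across, 17 g, in the beaker at the start (may be absent)
- ball_5_center (a point): centre of a bright steel grinding ball, 16 mm across, 17 g, in the beaker at the start (may be absent)
- weight_0_mid (a point): centre, half-way up, of a small aluminium weight standing on the worktop: a cylinder 18 mm across and 21 mm high with a 13 mm knob on top, 30 mm high in all, 17 g, z up
- weight_1_mid (a point): centre, half-way up, of a small aluminium weight standing on the worktop: a cylinder 18 mm across and 21 mm high with a 13 mm knob on top, 30 mm high in all, 17 g, z up
- weight_2_mid (a point): centre, half-way up, of a small aluminium weight standing on the worktop: a cylinder 18 mm across and 21 mm high with a 13 mm knob on top, 30 mm high in all, 17 g, z up
- weight_3_mid (a point): centre, half-way up, of a small aluminium weight standing on the worktop: a cylinder 18 mm across and 21 mm high with a 13 mm knob on top, 30 mm high in all, 17 g, z up
- weight_4_mid (a point): centre, half-way up, of a small aluminium weight standing on the worktop: a cylinder 18 mm across and 21 mm high with a 13 mm knob on top, 30 mm high in all, 17 g, z up
- weight_5_mid (a point): centre, half-way up, of a small aluminium weight standing on the worktop: a cylinder 18 mm across and 21 mm high with a 13 mm knob on top, 30 mm high in all, 17 g, z up
- weight_6_mid (a point): centre, half-way up, of a small aluminium weight standing on the worktop: a cylinder 18 mm across and 21 mm high with a 13 mm knob on top, 30 mm high in all, 17 g, z up
- amber_bottle: brown bottle, 41 mm across, 90 mm high; not part of the job; origin at the centre of its underside
- lab_timer: pale timer, 68 x 68 x 21 mm, lying on the worktop; not part of the job; origin at the centre of its underside
- dish: petri dish, 89 mm across, 15 mm high; not part of the job; origin at the centre of its underside
- beaker: the same beaker; origin at the centre of its underside
There are look-alikes about, which are no part of the job. Leave any purple look-alike of the beaker alone.

How it is judged:
On the way, in this order (a step that is already met when the one before it is completed fails the run):
1. all the balls are in the pan (horizontal distance between each of ball_0_center, ball_1_center, ball_2_center, ball_3_center, ball_4_center, ball_5_center and pan_rim below 0.06 m and z of ball_0_center in the frame of pan_rim between -0.05 and -0.005 m and distance between each of ball_0_center, ball_1_center, ball_2_center, ball_3_center, ball_4_center, ball_5_center and beaker_mid above 0.05 m and z of ball_1_center in the frame of pan_rim between -0.05 and -0.005 m and z of ball_2_center in the frame of pan_rim between -0.05 and -0.005 m and z of ball_3_center in the frame of pan_rim between -0.05 and -0.005 m and z of ball_4_center in the frame of pan_rim between -0.05 and -0.005 m and z of ball_5_center in the frame of pan_rim between -0.05 and -0.005 m), for 0.3 s.
2. the beaker stands released and upright on its cork mat (horizontal distance between beaker_mid and cork_mat_center below 0.03 m and angle between beaker_mid's own z axis and vertical below 0.1 rad and height (world z) of beaker_mid between 0.042 and 0.052 m and contact force between the fingers and beaker below 0.05 N), for 0.3 s.
3. weights bring the pointer into the green band (value of joint pan between 0.038 and 0.042 m), for 0.5 s.
At the end, for the whole second after the job is handed in: all balls lie in the pan, out of the beaker; the beaker stands upright (within 0.1 rad), released, its axis within 30 mm of the centre of the cork mat; the pan is at rest, sunk between 38 and 42 mm, so that the pointer is in the green band (all of step 1 and all of step 2 and all of step 3 and velocity of joint pan between -0.005 and 0.005 m/s and linear speed of beaker below 0.02 m/s); the robot touches nothing.
It fails at once if the fingers squeeze the beaker too hard (over 60 N a finger) (contact force between the fingers and beaker above 120 N).
It fails at once if the beaker is set down or dropped hard (over 40 N) on its mat (contact force between beaker and cork_mat above 40 N).
It fails at once if the robot or the beaker pushes on the pan with over 10 N (contact force between any of the arm, the fingers, beaker and pan above 10 N).
It fails at once if the bottle, the timer or the dish is moved more than 20 mm (distance of any of amber_bottle, lab_timer, dish from where it was at the start of the episode above 0.02 m).
Of ball_0, ball_1, ball_2, ball_3, ball_4, ball_5 only 3 to 6 are there at a start; the rules pass over those that are not, and their reading is None.
At some moment in a run one of weight_0, weight_1, weight_2, weight_3, weight_4, weight_5, weight_6 may be knocked a few centimetres aside while the robot is not near it.
It also fails if it takes over 210 s, if anything falls off the work surface, if the arm or the gripper's body presses on something with over 40 N, if the wrist force passes 120 N, or if a joint passes its speed limit or range.

ROBOT

A 7-joint arm with a two-finger parallel gripper is mounted at the origin on a cart in front of the work surface, level with it; the furniture and walls round the work are solid. World frame = base frame: x ahead of the robot, y to its left, z up, the work surface at z = 0. Lengths are in m, angles in rad, forces in N, time in s.
With the tool pointing down it reaches from about 0.425 to 1.025 m from the base axis. Payload 9.4 kg.
Tool frame: the origin (TCP) lies between the finger pads; the fingertips stand 25 mm ahead of it and the grasp point (between the pads) lies 6 mm ahead of it; z points along the fingers, y is the line along which they close (so a half turn about z gives the same grasp; the last joint's range is limited). The gripper opens to 93 mm and grips with 3 to 60 N. Pads are 15 mm wide; open, the fingers measure 128 mm over their backs; the gripper's body (75 mm by 188 mm) begins 65 mm behind the grasp point.
Start: joints at [1.237, 0.599, -0.003, 1.599, 0.002, 0.943, -0.08], TCP at [0.184, -0.701, 0.244] pointing down, gripper open.
Joint ranges: [-2.57, 2.57], [-0.35, 1.97], [-1.29, 1.29], [0.11, 2.56], [-1.05, 4.19], [0.11, 1.86], [-2.63, 2.63]. Speed limits (rad/s): [2.22, 2.22, 3.01, 3.01, 3.14, 3.14, 3.14].

INTERFACE

Orientations are given as a unit quaternion [x, y, z, w].
In Python, from rig import ctrl gives the robot as it stands.
- The arm moves only by the tool send_rows, never from a script. Its argument "commands" is a list of rows, each an object of numbers: "dx", "dy", "dz": the shift along the tool's x, y, z in cm; "twist": the turn about the tool's z in degrees; "gripper": the finger opening in cm, from 0 to 9.3. In form: [{"dx": .., "dy": .., "dz": .., "twist": .., "gripper": ..}, ...]. A call has 1 to 12 rows; each row is the pose to reach, as a shift and turn from the pose commanded when the call began, along the tool's axes at that moment; what a row does not reach only later rows make up. A row lasts 1/10 s, in which the tool goes at most 50 mm and 8.59 degrees, less where a joint would pass 70% of its speed; a pose out of reach is approached as far as the arm can. A call with a gripper value outside its range is refused whole. The fingers move at their own pace and stop on an object; the grip force is fixed at half the most. Time passes only in rows, so rows that repeat a pose let the fingers close. It gives the time, the measured TCP pose, the force, the opening and the grip force at its end, in the units of the state.
- ctrl.sense(): the state, without advancing time (a new reading comes with each control period).
- ctrl.camera(name): name is "side" or "top"; returns (picture, depth): 480x640x3 uint8, red, green, blue; 480x640 float32, m along the optical axis (not along the pixel's ray), 0 where there is no reading.
- ctrl.camera_model(name): a dict with "fx", "fy", "cx", "cy" (pixels), "world_from_camera" (4x4, takes a point from camera to world coordinates). Camera axes: x right, y down, z forward; pixel columns grow to the right and rows downward; lengths in m; the calibration is good to about 2 mm. A picture is of the moment at which its call begins. camera_model takes no time and is no camera call.
- ctrl.job_done(): hands the job in; it is judged then, once.
The state is a dict: "time_s": time; "joint_pos": joint angles; "qd": joint speeds; "joint_efforts": joint torques, N m; "tcp_pos": TCP position; "orientation": TCP orientation; "ft_force": force on the tool from outside, world axes, zero at the start; "ft_torque": the same for the moment, N m; "finger_gap": opening from 0.0 (shut) to 1.0 (fully open); "grip_force": force on a finger pad.
Only numpy, scipy, OpenCV 4.12 (cv2) and the standard library are available. Lean on these libraries where they do the work, as an engineer would, in place of code of your own. Each camera call takes 0.05 s, during which the arm holds its last target. There are 200 camera calls.

## Working session

There is one attempt and no reset: what is moved stays moved. The work goes in short steps, Python scripts to look and compute and a tool call to move; the robot and the scene stay as the last step left them, time stands still between calls to the robot, and variables do not carry over. Pictures are saved under pics/ and viewed, at most 14 in all, crops included, and the job is handed in when it is done.

Besides the shell and the picture viewer there is one more tool, called after "Emit:" as name(argument=value, ...), one argument or row to a line, values as JSON. send_rows: Moves the arm, as the interface text tells. Its arguments: {"type":"object","properties":{"commands":{"type":"array","items":{"type":"object","properties":{"dx":{"type":"number"},"dy":{"type":"number"},"dz":{"type":"number"},"twist":{"type":"number"},"gripper":{"type":"number"}}}}},"required":["commands"]}

```bash
mkdir -p pics; cat > h.py <<'E'
import numpy as np, cv2
from rig import ctrl
def snap(n,f):
    p,d=ctrl.camera(n); cv2.imwrite(f'pics/{f}.png',p[:,:,::-1]); np.save(f'pics/{f}.npy',d); return p,d
def w(n,d,u,v,z=None):
    m=ctrl.camera_model(n); T=np.array(m["world_from_camera"])
    r=np.array([(u-m["cx"])/m["fx"],(v-m["cy"])/m["fy"],1.])
    if z is None: s=d[int(v),int(u)]
    else: s=(z-T[2,3])/(T[:3,:3]@r)[2]
    return T[:3,:3]@(r*s)+T[:3,3]
def crop(f,x0,y0,x1,y1,k,o):
    im=cv2.imread(f'pics/{f}.png')[y0:y1,x0:x1]; cv2.imwrite(f'pics/{o}.png',cv2.resize(im,None,fx=k,fy=k,interpolation=cv2.INTER_CUBIC))
E
python3 - <<'E'
from h import *
snap('top','t0');snap('side','s0')
for n in('top','side'):
    print(np.round(np.array(ctrl.camera_model(n)["world_from_camera"]),3), ctrl.camera_model(n)["fx"])
s=ctrl.sense();print(s)
E
```

```text
[[-0.015 -0.981  0.192  0.256]
 [-1.     0.016  0.     0.045]
 [-0.003 -0.192 -0.981  1.751]
 [ 0.     0.     0.     1.   ]] 572.6113058080032
[[ 0.995 -0.037  0.098  0.386]
 [-0.103 -0.515  0.851 -1.41 ]
 [ 0.019 -0.856 -0.516  1.014]
 [ 0.     0.     0.     1.   ]] 617.0374463530574
{'time_s': 0.1, 'joint_pos': array([ 1.23734263,  0.60002675, -0.00252141,  1.60005626,  0.00180702,
        0.94290091, -0.07977652]), 'qd': array([ 6.75345668e-04, -2.27629885e-03,  2.07429653e-04, -8.07477560e-04,
        6.77393460e-05, -6.19571393e-04,  1.78317985e-03]), 'joint_efforts': array([ 5.72810226e-03, -7.66552663e+01,  1.50261093e+00, -2.52937639e+01,
       -5.22761524e-02,  1.35692352e-02,  7.58533861e-05]), 'tcp_pos': array([ 0.18397899, -0.70084786,  0.24285762]), 'orientation': array([ 9.91766412e-01,  1.28058198e-01, -1.61713815e-04, -6.75687084e-04]), 'ft_force': array([-0.17506959, -0.25177245, -0.94018493]), 'ft_torque': array([-0.03666373,  0.02198933, -0.04045604]), 'grip_force': 0.0, 'finger_gap': 1.0021954901004548}
```

View pics/t0.png

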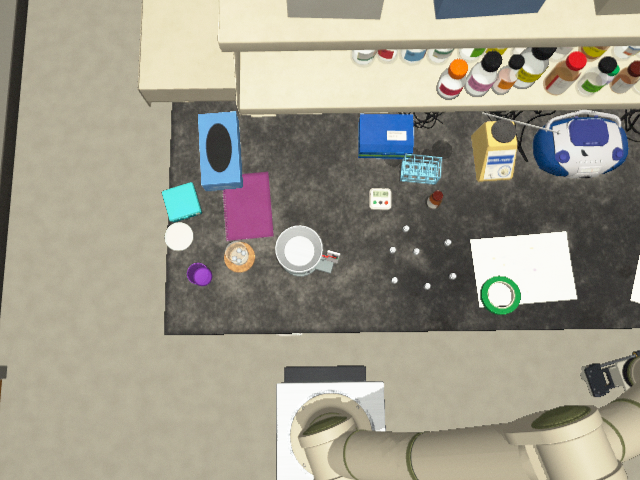

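View pics/s0.png

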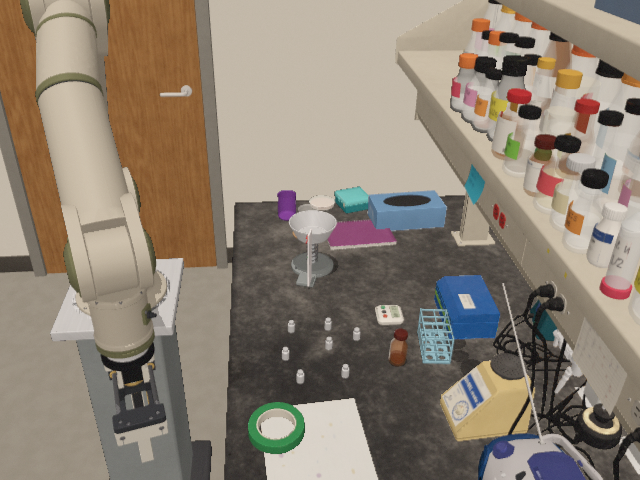

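```bash
python3 - <<'E'
from h import *
d=np.load('pics/t0.npy'); ds=np.load('pics/s0.npy')
crop('t0',180,210,360,300,4,'c1'); crop('s0',260,190,420,310,5,'c2')
for n,u,v in [('mat/beaker',239,256),('purple',200,273),('pan',300,250),('plate',333,254),('foot',326,267),('timer',380,199),('bottle',434,200),('dish',179,237),('tape',500,295),('magenta',248,205)]:
    print(n,np.round(w('top',d,u,v),3))
for u,v in [(406,228),(393,250),(417,251),(448,242),(394,280),(427,286),(453,276)]: print('wt',np.round(w('top',d,u,v,.03),3),np.round(w('top',d,u,v),3))
E
```

```text
mat/beaker [0.532 0.271 0.004]
purple [0.481 0.391 0.003]
pan [0.532 0.081 0.1  ]
plate [ 0.508 -0.013  0.165]
foot [0.493 0.003 0.011]
timer [ 0.702 -0.169  0.022]
bottle [ 0.683 -0.325  0.072]
dish [0.592 0.455 0.018]
tape [ 0.4   -0.524  0.005]
magenta [0.692 0.244 0.01 ]
wt [ 0.607 -0.244  0.03 ] [ 0.608 -0.245  0.024]
wt [ 0.539 -0.201  0.03 ] [ 0.538 -0.2    0.034]
wt [ 0.535 -0.274  0.03 ] [ 0.535 -0.274  0.029]
wt [ 0.561 -0.37   0.03 ] [ 0.561 -0.37   0.03 ]
wt [ 0.448 -0.2    0.03 ] [ 0.448 -0.2    0.03 ]
wt [ 0.428 -0.299  0.03 ] [ 0.427 -0.298  0.035]
wt [ 0.457 -0.379  0.03 ] [ 0.457 -0.38   0.025]
```

View pics/c1.png

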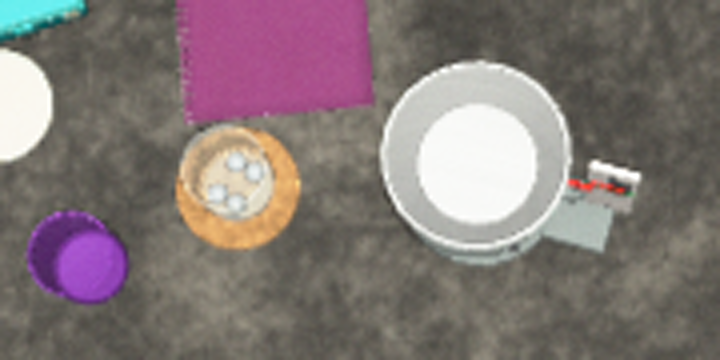

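View pics/c2.png

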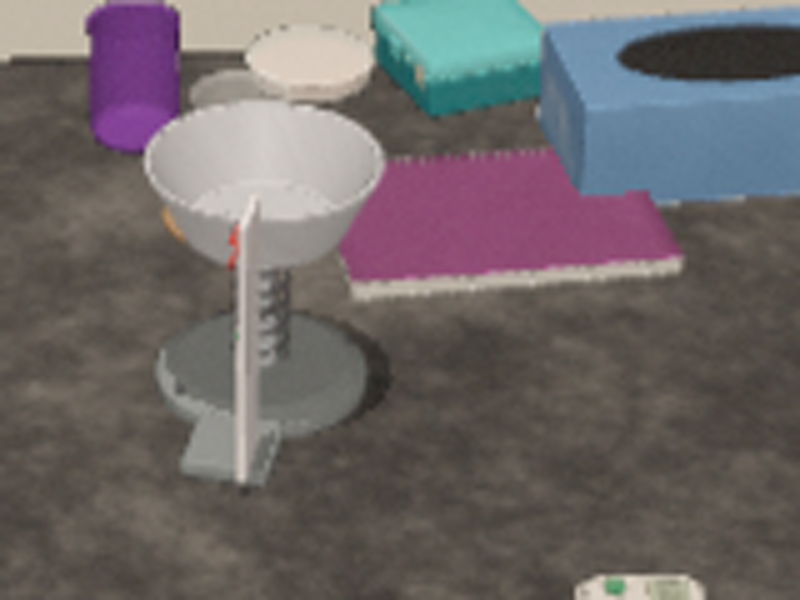

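```bash
python3 - <<'E'
from h import *
print('mat',w('top',None,239.5,257,.004),'beaker base',w('top',None,238.8,256.5,.004),'beaker rim',w('top',None,236.5,249.5,.085))
def cloud(n,f):
    d=np.load(f'pics/{f}.npy');m=ctrl.camera_model(n);T=np.array(m["world_from_camera"])
    v,u=np.nonzero(d>0);s=d[v,u]
    return np.c_[(u-m["cx"])/m["fx"]*s,(v-m["cy"])/m["fy"]*s,s]@T[:3,:3].T+T[:3,3]
for n,f in(('top','t0'),('side','s0')):
    P=cloud(n,f); c=np.array([.54,.085])
    r=np.hypot(*(P[:,:2]-c).T)
    q=P[(r<.085)&(P[:,2]>.14)&(P[:,2]<.16)&(P[:,1]>.0)]
    (cc,rad)=cv2.minEnclosingCircle(q[:,:2].astype(np.float32)); A=np.c_[2*q[:,:2],np.ones(len(q))]
    s=np.linalg.lstsq(A,(q[:,:2]**2).sum(1),rcond=None)[0]; print(n,'pan',cc,rad,s[:2],len(q))
    p=P[(P[:,1]<.015)&(P[:,1]>-.06)&(abs(P[:,0]-.51)<.05)&(P[:,2]>.03)]
    print('plate',len(p),p.min(0),p.max(0)); t=p[p[:,2]>.15]; print(np.round(t[np.argsort(t[:,1])][::max(1,len(t)//14)],3))
    b=P[(np.hypot(*(P[:,:2]-[.54,.27]).T)<.05)&(P[:,2]>.07)&(P[:,2]<.1)]; print('bk',len(b),b.mean(0) if len(b) else '')
E
```

```text
mat [0.52904075 0.26961273 0.004     ] beaker base [0.53063563 0.2717884  0.004     ] beaker rim [0.5389198  0.26826388 0.085     ]
top pan (0.5283004641532898, 0.07829789072275162) 0.07295458018779755 [0.52902081 0.08356103] 408
plate 122 [ 0.50253552 -0.02985091  0.03045342] [0.51866793 0.01441012 0.17863887]
[[ 0.505 -0.03   0.167]
 [ 0.507 -0.028  0.155]
 [ 0.506 -0.025  0.157]
 [ 0.507 -0.022  0.153]
 [ 0.509 -0.021  0.175]
 [ 0.513 -0.019  0.172]
 [ 0.51  -0.016  0.174]
 [ 0.508 -0.013  0.165]
 [ 0.516 -0.01   0.172]
 [ 0.512 -0.008  0.161]
 [ 0.512 -0.005  0.157]
 [ 0.516 -0.002  0.168]
 [ 0.514  0.     0.151]
 [ 0.518  0.001  0.176]
 [ 0.516  0.004  0.17 ]]
bk 109 [0.53656401 0.27416426 0.08366169]
side pan (0.5319821238517761, 0.08470534533262253) 0.0756034255027771 [0.52735014 0.08336293] 340
plate 238 [ 0.50109701 -0.03641272  0.03077849] [0.54466557 0.01459289 0.17824682]
[[ 0.505 -0.035  0.159]
 [ 0.503 -0.032  0.176]
 [ 0.505 -0.031  0.176]
 [ 0.508 -0.031  0.163]
 [ 0.508 -0.03   0.156]
 [ 0.506 -0.029  0.162]
 [ 0.506 -0.026  0.167]
 [ 0.503 -0.025  0.163]
 [ 0.504 -0.022  0.158]
 [ 0.512 -0.018  0.168]
 [ 0.507 -0.016  0.173]
 [ 0.512 -0.014  0.168]
 [ 0.51  -0.01   0.175]
 [ 0.516 -0.005  0.15 ]
 [ 0.516 -0.003  0.155]
 [ 0.516 -0.001  0.16 ]
 [ 0.516 -0.     0.166]
 [ 0.545  0.014  0.153]]
bk 101 [0.53078904 0.29420057 0.08151738]
```

```bash
cat >> h.py <<'E'
from scipy.spatial.transform import Rotation as R
def st():
    s=ctrl.sense(); M=R.from_quat(s["orientation"]).as_matrix(); return s,M,np.array(s["tcp_pos"])
def to(*ts,yaw=None):
    "grasp-point world targets -> tool shifts cm from the present pose; yaw = world angle of tool y, deg"
    s,M,p=st(); y=np.degrees(np.arctan2(M[1,1],M[0,1])); p=p+.006*M[:,2]
    print('t',round(s["time_s"],2),'grasp',np.round(p,4),'yaw',round(y,1),'tilt',round(np.degrees(np.arccos(-M[2,2])),2),'gap mm',round(s["finger_gap"]*93,1),'grip',round(s["grip_force"],1),'F',np.round(s["ft_force"],1),'q',np.round(s["joint_pos"],2))
    for t in ts: print(t,'->',np.round(M.T@(np.array(t)-p)*100,2),'' if yaw is None else 'twist %.1f'%(-((yaw-y+90)%180-90)))
E
python3 - <<'E'
from h import *
to((.55,-.2,.36),(.533,.271,.36),yaw=-15.7)
E
```

```text
t 0.1 grasp [ 0.184  -0.7008  0.2369] yaw -75.3 tilt 0.08 gap mm 93.2 grip 0.0 F [-0.2 -0.3 -0.9] q [ 1.24  0.6  -0.    1.6   0.    0.94 -0.08]
(0.55, -0.2, 0.36) -> [ 48.12 -39.16 -12.27] twist -59.6
(0.533, 0.271, 0.36) -> [ 58.44 -85.15 -12.21] twist -59.6
```

Emit:
send_rows(
  commands=[
    {"dx":4,"dy":-2,"dz":-5,"twist":0},
    {"dx":8,"dy":-6,"dz":-9,"twist":-5},
    {"dx":12,"dy":-10,"dz":-12.3,"twist":-10},
    {"dx":16,"dy":-13,"dz":-12.3,"twist":-15},
    {"dx":20,"dy":-16,"dz":-12.3,"twist":-20},
    {"dx":24,"dy":-19.5,"dz":-12.3,"twist":-25},
    {"dx":28,"dy":-23,"dz":-12.3,"twist":-30},
    {"dx":32,"dy":-26,"dz":-12.3,"twist":-35},
    {"dx":36,"dy":-29,"dz":-12.3,"twist":-40},
    {"dx":40,"dy":-32.5,"dz":-12.3,"twist":-45},
    {"dx":44,"dy":-36,"dz":-12.3,"twist":-52},
    {"dx":48.1,"dy":-39.2,"dz":-12.3,"twist":-59.6},
  ],
)

```text
schema error: expected keys dx, dy, dz, twist, gripper
```

```bash
python3 - <<'E'
from h import *
to((.533,.271,.3),(.533,.271,.16),yaw=-15.7)
E
```

```text
t 0.1 grasp [ 0.184  -0.7008  0.2369] yaw -75.3 tilt 0.08 gap mm 93.2 grip 0.0 F [-0.2 -0.3 -0.9] q [ 1.24  0.6  -0.    1.6   0.    0.94 -0.08]
(0.533, 0.271, 0.3) -> [ 58.44 -85.14  -6.21] twist -59.6
(0.533, 0.271, 0.16) -> [ 58.44 -85.12   7.79] twist -59.6
```

Emit:
send_rows(
  commands=[
    {"dx":4,"dy":-2,"dz":-5,"twist":0,"gripper":9.3},
    {"dx":8,"dy":-6,"dz":-9,"twist":-5,"gripper":9.3},
    {"dx":12,"dy":-10,"dz":-12.3,"twist":-10,"gripper":9.3},
    {"dx":16,"dy":-13,"dz":-12.3,"twist":-15,"gripper":9.3},
    {"dx":20,"dy":-16,"dz":-12.3,"twist":-20,"gripper":9.3},
    {"dx":24,"dy":-19.5,"dz":-12.3,"twist":-25,"gripper":9.3},
    {"dx":28,"dy":-23,"dz":-12.3,"twist":-30,"gripper":9.3},
    {"dx":32,"dy":-26,"dz":-12.3,"twist":-35,"gripper":9.3},
    {"dx":36,"dy":-29,"dz":-12.3,"twist":-40,"gripper":9.3},
    {"dx":40,"dy":-32.5,"dz":-12.3,"twist":-45,"gripper":9.3},
    {"dx":44,"dy":-36,"dz":-12.3,"twist":-52,"gripper":9.3},
    {"dx":48.1,"dy":-39.2,"dz":-12.3,"twist":-59.6,"gripper":9.3},
  ],
)

```text
time_s: 1.3
tcp_pos: [0.5153, -0.2463, 0.3665]
orientation: [0.796, 0.606, -0.0, -0.0]
ft_force: [1.1, -1.1, 0.1]
finger_gap: 0.999
grip_force: 0.0
```

```bash
python3 - <<'E'
from h import *
to((.533,.271,.3),(.533,.271,.16),yaw=-15.7)
E
```

```text
t 1.3 grasp [ 0.5153 -0.2463  0.3605] yaw -15.4 tilt 0.02 gap mm 92.9 grip 0.0 F [ 1.1 -1.1  0.1] q [ 0.64  0.32 -0.39  1.79  0.13  1.06 -0.07]
(0.533, 0.271, 0.3) -> [ 50.34 -12.03   6.04] twist 0.3
(0.533, 0.271, 0.16) -> [ 50.34 -12.03  20.04] twist 0.3
```

Emit:
send_rows(
  commands=[
    {"dx":0,"dy":0,"dz":0,"twist":0,"gripper":9.3},
    {"dx":0,"dy":0,"dz":0,"twist":0,"gripper":9.3},
    {"dx":0,"dy":0,"dz":0,"twist":0,"gripper":9.3},
  ],
)

```text
time_s: 1.6
tcp_pos: [0.5139, -0.2493, 0.3662]
orientation: [0.798, 0.603, -0.001, -0.0]
ft_force: [0.6, -0.3, -0.5]
finger_gap: 1.002
grip_force: 0.0
```

```bash
python3 - <<'E'
from h import *
to((.533,.271,.3),(.533,.271,.16),yaw=-15.7)
E
```

```text
t 1.6 grasp [ 0.5139 -0.2493  0.3602] yaw -15.8 tilt 0.06 gap mm 93.2 grip 0.0 F [ 0.6 -0.3 -0.5] q [ 0.64  0.32 -0.38  1.79  0.13  1.06 -0.07]
(0.533, 0.271, 0.3) -> [ 50.58 -12.34   6.  ] twist -0.1
(0.533, 0.271, 0.16) -> [ 50.59 -12.33  20.  ] twist -0.1
```

Emit:
send_rows(
  commands=[
    {"dx":4.5,"dy":-1.1,"dz":0,"twist":0,"gripper":9.3},
    {"dx":9,"dy":-2.2,"dz":0,"twist":0,"gripper":9.3},
    {"dx":13.5,"dy":-3.3,"dz":0,"twist":0,"gripper":9.3},
    {"dx":18,"dy":-4.4,"dz":0,"twist":0,"gripper":9.3},
    {"dx":22.5,"dy":-5.5,"dz":0,"twist":0,"gripper":9.3},
    {"dx":27,"dy":-6.6,"dz":0,"twist":0,"gripper":9.3},
    {"dx":31.5,"dy":-7.7,"dz":0,"twist":0,"gripper":9.3},
    {"dx":36,"dy":-8.8,"dz":2,"twist":0,"gripper":9.3},
    {"dx":40.5,"dy":-9.9,"dz":4,"twist":0,"gripper":9.3},
    {"dx":45,"dy":-11,"dz":6,"twist":0,"gripper":9.3},
    {"dx":49,"dy":-12,"dz":6,"twist":0,"gripper":9.3},
    {"dx":50.6,"dy":-12.3,"dz":6,"twist":0,"gripper":9.3},
  ],
)

```text
time_s: 2.8
tcp_pos: [0.5327, 0.2751, 0.3058]
orientation: [0.797, 0.605, -0.0, -0.001]
ft_force: [0.1, -0.0, -0.7]
finger_gap: 1.0
grip_force: 0.0
```

Emit:
send_rows(
  commands=[
    {"dx":0,"dy":0,"dz":0,"twist":0,"gripper":9.3},
    {"dx":0,"dy":0,"dz":0,"twist":0,"gripper":9.3},
    {"dx":0,"dy":0,"dz":0,"twist":0,"gripper":9.3},
  ],
)

```text
time_s: 3.1
tcp_pos: [0.5338, 0.2696, 0.3067]
orientation: [0.798, 0.603, -0.0, 0.001]
ft_force: [0.8, 0.2, -0.4]
finger_gap: 0.999
grip_force: 0.0
```

```bash
python3 - <<'E'
from h import *
to((.533,.271,.15),(.533,.271,.06),yaw=-15.7)
E
```

```text
t 3.1 grasp [0.5338 0.2696 0.3007] yaw -15.9 tilt 0.08 gap mm 92.9 grip 0.0 F [ 0.8  0.2 -0.4] q [-0.19  0.43 -0.53  1.8   0.26  0.98 -1.1 ]
(0.533, 0.271, 0.15) -> [ 0.13 -0.13 15.07] twist -0.2
(0.533, 0.271, 0.06) -> [ 0.14 -0.13 24.07] twist -0.2
```

Emit:
send_rows(
  commands=[
    {"dx":0.1,"dy":-0.1,"dz":4.5,"twist":0,"gripper":9.3},
    {"dx":0.1,"dy":-0.1,"dz":9,"twist":0,"gripper":9.3},
    {"dx":0.1,"dy":-0.1,"dz":13,"twist":0,"gripper":9.3},
    {"dx":0.1,"dy":-0.1,"dz":16,"twist":0,"gripper":9.3},
    {"dx":0.1,"dy":-0.1,"dz":18,"twist":0,"gripper":9.3},
    {"dx":0.1,"dy":-0.1,"dz":20,"twist":0,"gripper":9.3},
    {"dx":0.1,"dy":-0.1,"dz":20,"twist":0,"gripper":9.3},
  ],
)

```text
time_s: 3.8
tcp_pos: [0.5319, 0.2708, 0.1046]
orientation: [0.798, 0.603, -0.002, 0.0]
ft_force: [0.2, 0.0, 0.1]
finger_gap: 1.002
grip_force: 0.0
```

```bash
python3 - <<'E'
from h import *
snap('top','t1'); snap('side','s1'); crop('t1',180,200,340,320,5,'c3')
to((.533,.271,.06),yaw=-15.7)
E
```

```text
t 3.9 grasp [0.5329 0.2723 0.101 ] yaw -15.8 tilt 0.03 gap mm 93.2 grip 0.0 F [-0.4  0.2 -0.8] q [-0.3   0.66 -0.41  1.99  0.45  0.59 -1.28]
(0.533, 0.271, 0.06) -> [-0.12  0.05  4.1 ] twist -0.1
```

View pics/c3.png

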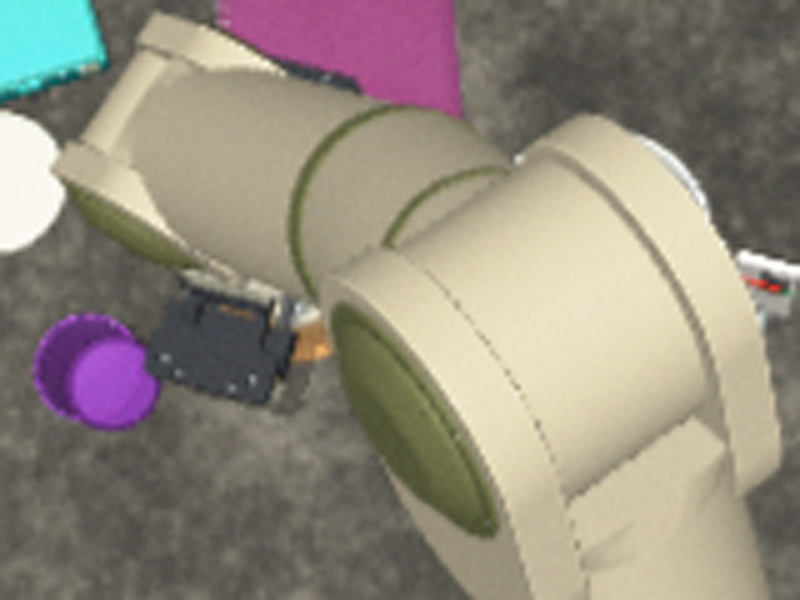

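Emit:
send_rows(
  commands=[
    {"dx":0,"dy":0,"dz":2,"twist":0,"gripper":9.3},
    {"dx":0,"dy":0,"dz":3.5,"twist":0,"gripper":9.3},
    {"dx":0,"dy":0,"dz":4.1,"twist":0,"gripper":9.3},
    {"dx":0,"dy":0,"dz":4.1,"twist":0,"gripper":9.3},
    {"dx":0,"dy":0,"dz":4.1,"twist":0,"gripper":7.2},
    {"dx":0,"dy":0,"dz":4.1,"twist":0,"gripper":6.7},
    {"dx":0,"dy":0,"dz":4.1,"twist":0,"gripper":6.4},
    {"dx":0,"dy":0,"dz":4.1,"twist":0,"gripper":6.0},
    {"dx":0,"dy":0,"dz":4.1,"twist":0,"gripper":6.0},
    {"dx":0,"dy":0,"dz":4.1,"twist":0,"gripper":6.0},
  ],
)

```text
time_s: 4.9
tcp_pos: [0.5324, 0.2736, 0.0658]
orientation: [0.797, 0.604, 0.0, 0.0]
ft_force: [-0.7, -1.7, 4.0]
finger_gap: 0.67
grip_force: 30.0
```

```bash
python3 - <<'E'
from h import *
d=np.load('pics/t1.npy'); 
for u,v in [(300,240),(270,290),(255,225)]: print(w('top',d,u,v))
to((.533,.271,.06),yaw=-15.7)
E
```

```text
[0.42555083 0.0645842  0.83622359]
[0.34457819 0.11308448 0.84113391]
[0.48538512 0.15385408 0.67809707]
t 4.9 grasp [0.5324 0.2736 0.0598] yaw -15.7 tilt 0.02 gap mm 62.3 grip 30.0 F [-0.7 -1.7  4. ] q [-0.33  0.71 -0.36  2.01  0.49  0.51 -1.32]
(0.533, 0.271, 0.06) -> [-0.23  0.12 -0.02] twist 0.0
```

Emit:
send_rows(
  commands=[
    {"dx":0,"dy":0,"dz":-1.5,"twist":0,"gripper":6.0},
    {"dx":0,"dy":0,"dz":-5,"twist":0,"gripper":6.0},
    {"dx":0,"dy":0,"dz":-9,"twist":0,"gripper":6.0},
    {"dx":0,"dy":0,"dz":-13,"twist":0,"gripper":6.0},
    {"dx":0,"dy":0,"dz":-17,"twist":0,"gripper":6.0},
    {"dx":0,"dy":0,"dz":-21,"twist":0,"gripper":6.0},
    {"dx":0,"dy":0,"dz":-25,"twist":0,"gripper":6.0},
    {"dx":0,"dy":0,"dz":-28,"twist":0,"gripper":6.0},
    {"dx":0,"dy":0,"dz":-30,"twist":0,"gripper":6.0},
    {"dx":0,"dy":0,"dz":-30,"twist":0,"gripper":6.0},
  ],
)

```text
time_s: 5.9
tcp_pos: [0.5327, 0.2742, 0.3692]
orientation: [0.797, 0.604, 0.003, 0.0]
ft_force: [-0.2, 0.4, -1.9]
finger_gap: 0.669
grip_force: 30.0
```

```bash
python3 - <<'E'
from h import *
to((.4887,-.09,.36),(.4887,-.09,.22),yaw=-15.7)
E
```

```text
t 5.9 grasp [0.5327 0.2742 0.3632] yaw -15.7 tilt 0.29 gap mm 62.2 grip 30.0 F [-0.2  0.4 -1.9] q [-0.17  0.37 -0.56  1.72  0.22  1.1  -1.07]
(0.4887, -0.09, 0.36) -> [-36.26   5.61   0.22] twist 0.0
(0.4887, -0.09, 0.22) -> [-36.31   5.56  14.22] twist 0.0
```

Emit:
send_rows(
  commands=[
    {"dx":-3,"dy":0.5,"dz":0,"twist":0,"gripper":6.0},
    {"dx":-7,"dy":1.1,"dz":0,"twist":0,"gripper":6.0},
    {"dx":-11,"dy":1.7,"dz":0,"twist":0,"gripper":6.0},
    {"dx":-15,"dy":2.3,"dz":0,"twist":0,"gripper":6.0},
    {"dx":-19,"dy":2.9,"dz":0,"twist":0,"gripper":6.0},
    {"dx":-23,"dy":3.6,"dz":0,"twist":0,"gripper":6.0},
    {"dx":-27,"dy":4.2,"dz":0,"twist":0,"gripper":6.0},
    {"dx":-30.5,"dy":4.7,"dz":0,"twist":0,"gripper":6.0},
    {"dx":-33.5,"dy":5.2,"dz":0,"twist":0,"gripper":6.0},
    {"dx":-35.5,"dy":5.5,"dz":0,"twist":0,"gripper":6.0},
    {"dx":-36.3,"dy":5.6,"dz":0,"twist":0,"gripper":6.0},
    {"dx":-36.3,"dy":5.6,"dz":0,"twist":0,"gripper":6.0},
  ],
)

```text
time_s: 7.1
tcp_pos: [0.4875, -0.0917, 0.3649]
orientation: [0.797, 0.603, -0.001, -0.0]
ft_force: [0.0, 0.7, -1.3]
finger_gap: 0.669
grip_force: 30.0
```

Emit:
send_rows(
  commands=[
    {"dx":0,"dy":0,"dz":3,"twist":0,"gripper":6.0},
    {"dx":0,"dy":0,"dz":6,"twist":0,"gripper":6.0},
    {"dx":0,"dy":0,"dz":9,"twist":0,"gripper":6.0},
    {"dx":0,"dy":0,"dz":11.5,"twist":0,"gripper":6.0},
    {"dx":0,"dy":0,"dz":13.5,"twist":0,"gripper":6.0},
    {"dx":0,"dy":0,"dz":14.2,"twist":0,"gripper":6.0},
    {"dx":0,"dy":0,"dz":14.2,"twist":0,"gripper":6.0},
  ],
)

```text
time_s: 7.8
tcp_pos: [0.4879, -0.0898, 0.2229]
orientation: [0.796, 0.605, -0.0, -0.001]
ft_force: [0.5, -0.5, -0.2]
finger_gap: 0.669
grip_force: 30.0
```

```bash
python3 - <<'E'
from h import *
snap('side','s2'); snap('top','t2'); crop('s2',230,150,390,270,5,'c4')
r=31.5;out=[]
s=45
for th in (0,20,40,60,75,85):
    a=np.radians(th); rad=116-(s*np.sin(a)-r*np.cos(a)); z=175+s*np.cos(a)+r*np.sin(a)
    out.append((round(.5367-.27*rad/1e3,4),round(.0813-.963*rad/1e3,4),round(z/1e3,4)))
to(*out,yaw=-15.7)
E
```

```text
t 7.9 grasp [ 0.4887 -0.0903  0.2182] yaw -15.6 tilt 0.05 gap mm 62.2 grip 30.0 F [-0.1  0.8 -0.5] q [ 0.38  0.38 -0.41  2.12  0.24  0.69 -0.46]
(np.float64(0.4969), np.float64(-0.0607), np.float64(0.22)) -> [ 3.08 -0.01 -0.18] twist 0.1
(np.float64(0.5015), np.float64(-0.0441), np.float64(0.2281)) -> [ 4.8  -0.01 -0.99] twist 0.1
(np.float64(0.5067), np.float64(-0.0258), np.float64(0.2297)) -> [ 6.7  -0.   -1.15] twist 0.1
(np.float64(0.5116), np.float64(-0.008), np.float64(0.2248)) -> [ 8.55 -0.01 -0.65] twist 0.1
(np.float64(0.5149), np.float64(0.0036), np.float64(0.2171)) -> [ 9.75 -0.01  0.12] twist 0.1
(np.float64(0.5167), np.float64(0.0101), np.float64(0.2103)) -> [ 1.043e+01 -1.000e-02  8.000e-01] twist 0.1
```

View pics/c4.png

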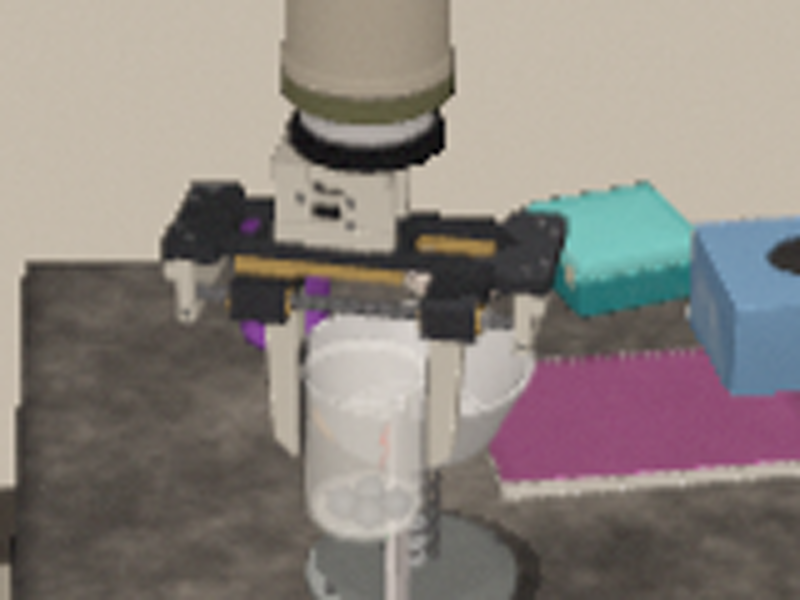

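Emit:
send_rows(
  commands=[
    {"dx":1.5,"dy":0.2,"dz":-0.2,"twist":0,"gripper":6.0},
    {"dx":3,"dy":0.4,"dz":-0.2,"twist":0,"gripper":6.0},
    {"dx":3.6,"dy":0.4,"dz":-0.5,"twist":0,"gripper":6.0},
    {"dx":4.2,"dy":0.4,"dz":-0.8,"twist":0,"gripper":6.0},
    {"dx":4.8,"dy":0.4,"dz":-1.0,"twist":0,"gripper":6.0},
    {"dx":5.4,"dy":0.4,"dz":-1.05,"twist":0,"gripper":6.0},
    {"dx":6.1,"dy":0.4,"dz":-1.1,"twist":0,"gripper":6.0},
    {"dx":6.7,"dy":0.4,"dz":-1.1,"twist":0,"gripper":6.0},
    {"dx":6.7,"dy":0.4,"dz":-1.1,"twist":0,"gripper":6.0},
  ],
)

```text
time_s: 8.8
tcp_pos: [0.5107, -0.0266, 0.2349]
orientation: [0.797, 0.604, 0.001, 0.0]
ft_force: [-0.4, -2.2, 5.7]
finger_gap: 0.669
grip_force: 30.0
```

```bash
python3 - <<'E'
from h import *
snap('side','s3'); snap('top','t3'); crop('s3',230,150,390,270,5,'c5')
to((.5116,-.008,.2248),yaw=-15.7)
E
```

```text
t 8.9 grasp [ 0.5106 -0.0271  0.2288] yaw -15.7 tilt 0.06 gap mm 62.3 grip 30.0 F [ 0.1 -1.4  5.4] q [ 0.26  0.38 -0.42  2.07  0.23  0.73 -0.58]
(0.5116, -0.008, 0.2248) -> [ 1.87 -0.42  0.4 ] twist 0.0
```

View pics/c5.png

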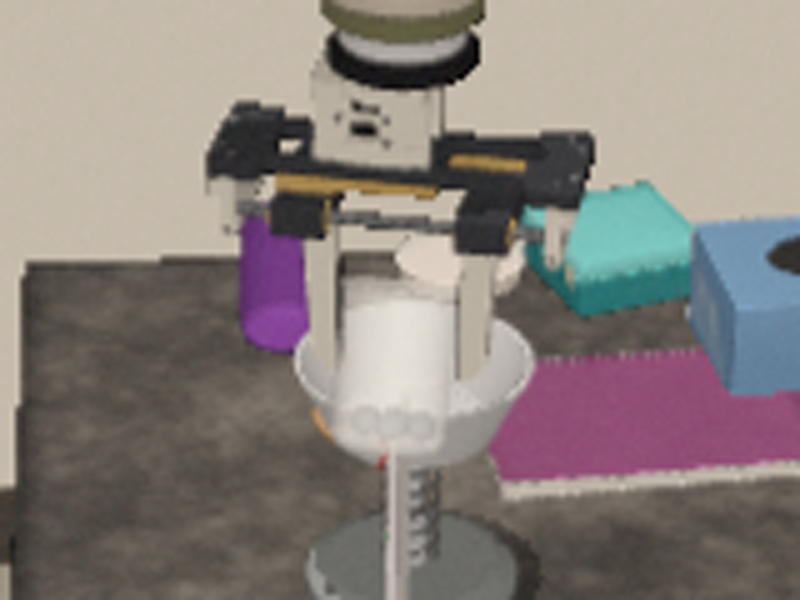

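Emit:
send_rows(
  commands=[
    {"dx":0.6,"dy":0,"dz":0.1,"twist":0,"gripper":6.0},
    {"dx":1.2,"dy":0,"dz":0.3,"twist":0,"gripper":6.0},
    {"dx":1.8,"dy":0,"dz":0.5,"twist":0,"gripper":6.0},
    {"dx":2.2,"dy":0,"dz":0.7,"twist":0,"gripper":6.0},
    {"dx":2.6,"dy":0,"dz":0.9,"twist":0,"gripper":6.0},
    {"dx":3.0,"dy":0,"dz":1.2,"twist":0,"gripper":6.0},
    {"dx":3.2,"dy":0,"dz":1.4,"twist":0,"gripper":6.0},
    {"dx":3.5,"dy":0,"dz":1.6,"twist":0,"gripper":6.0},
    {"dx":3.6,"dy":0,"dz":1.75,"twist":0,"gripper":6.0},
    {"dx":3.6,"dy":0,"dz":1.75,"twist":0,"gripper":6.0},
  ],
)

```text
time_s: 9.9
tcp_pos: [0.5199, 0.0072, 0.2168]
orientation: [0.797, 0.604, -0.0, -0.0]
ft_force: [0.3, -0.2, 4.2]
finger_gap: 0.666
grip_force: 30.0
```

```bash
python3 - <<'E'
from h import *
snap('side','s4'); crop('s4',230,150,390,270,5,'c6')
out=[]
for th,s in ((85,48),(90,48),(95,45),(100,45),(105,45)):
    a=np.radians(th); rad=80-(s*np.sin(a)-31.5*np.cos(a)); z=175+s*np.cos(a)+31.5*np.sin(a)
    out.append((round(.5398-.27*rad/1e3,4),round(.0803-.963*rad/1e3,4),round(z/1e3,4)))
to(*out,yaw=-15.7)
E
```

```text
t 9.95 grasp [0.5198 0.0071 0.2109] yaw -15.7 tilt 0.02 gap mm 62.1 grip 30.0 F [ 0.9 -0.3  3. ] q [ 0.18  0.42 -0.41  2.07  0.26  0.7  -0.67]
(np.float64(0.5304), np.float64(0.0467), np.float64(0.2106)) -> [ 4.1  -0.05  0.03] twist 0.0
(np.float64(0.5312), np.float64(0.0495), np.float64(0.2065)) -> [ 4.39 -0.05  0.44] twist 0.0
(np.float64(0.531), np.float64(0.0491), np.float64(0.2025)) -> [ 4.35 -0.06  0.84] twist 0.0
(np.float64(0.5316), np.float64(0.0512), np.float64(0.1982)) -> [ 4.57 -0.06  1.27] twist 0.0
(np.float64(0.5321), np.float64(0.053), np.float64(0.1938)) -> [ 4.76 -0.06  1.71] twist 0.0
```

View pics/c6.png

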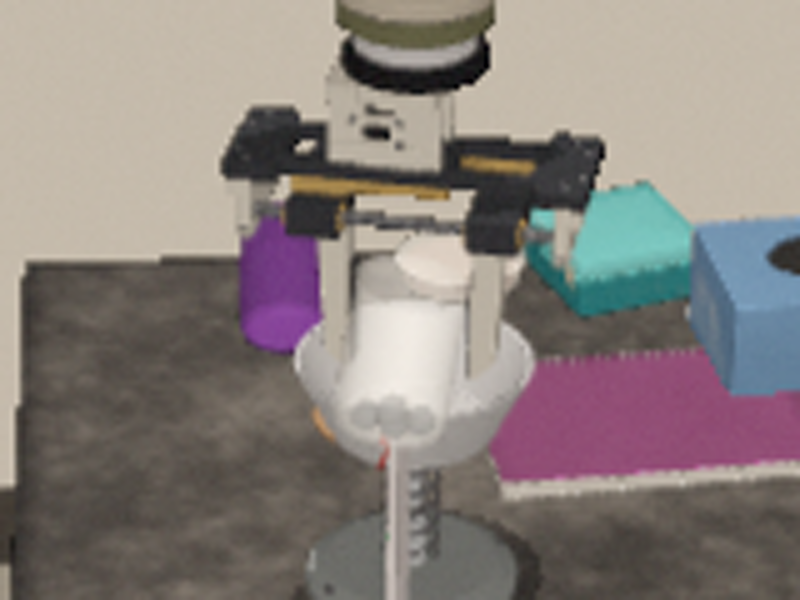

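Emit:
send_rows(
  commands=[
    {"dx":0,"dy":0,"dz":-0.4,"twist":0,"gripper":6.0},
    {"dx":1,"dy":0,"dz":-0.4,"twist":0,"gripper":6.0},
    {"dx":2,"dy":0,"dz":-0.4,"twist":0,"gripper":6.0},
    {"dx":3,"dy":0,"dz":-0.4,"twist":0,"gripper":6.0},
    {"dx":3.5,"dy":0,"dz":-0.4,"twist":0,"gripper":6.0},
    {"dx":3.5,"dy":0,"dz":-0.1,"twist":0,"gripper":6.0},
    {"dx":3.5,"dy":0,"dz":0.2,"twist":0,"gripper":6.0},
    {"dx":3.5,"dy":0,"dz":0.4,"twist":0,"gripper":6.0},
    {"dx":3.5,"dy":0,"dz":0.5,"twist":0,"gripper":6.0},
    {"dx":3.5,"dy":0,"dz":0.6,"twist":0,"gripper":6.0},
    {"dx":3.5,"dy":0,"dz":0.7,"twist":0,"gripper":6.0},
  ],
)

```text
time_s: 11.05
tcp_pos: [0.5323, 0.0447, 0.212]
orientation: [0.796, 0.605, 0.004, 0.0]
ft_force: [1.8, 7.1, 11.4]
finger_gap: 0.669
grip_force: 30.0
```

Emit:
send_rows(
  commands=[
    {"dx":0,"dy":0,"dz":0.1,"twist":0,"gripper":6.0},
    {"dx":0,"dy":0,"dz":0.2,"twist":0,"gripper":6.0},
    {"dx":0,"dy":0,"dz":0.3,"twist":0,"gripper":6.0},
    {"dx":0,"dy":0,"dz":0.4,"twist":0,"gripper":6.0},
    {"dx":0,"dy":0,"dz":0.4,"twist":0,"gripper":6.0},
    {"dx":0,"dy":0,"dz":0.4,"twist":0,"gripper":6.0},
    {"dx":0,"dy":0,"dz":0.4,"twist":0,"gripper":6.0},
  ],
)

```text
time_s: 11.75
tcp_pos: [0.5316, 0.0434, 0.2073]
orientation: [0.796, 0.605, 0.003, 0.0]
ft_force: [2.0, 5.9, 9.1]
finger_gap: 0.67
grip_force: 30.0
```

```bash
python3 - <<'E'
from h import *
snap('side','s5');snap('top','t5'); crop('s5',230,150,390,270,5,'c7')
to(yaw=-15.7)
E
```

```text
t 11.85 grasp [0.5316 0.0434 0.2013] yaw -15.6 tilt 0.35 gap mm 61.8 grip 30.0 F [3.  5.4 7.2] q [ 0.11  0.44 -0.41  2.06  0.27  0.68 -0.74]
```

View pics/c7.png

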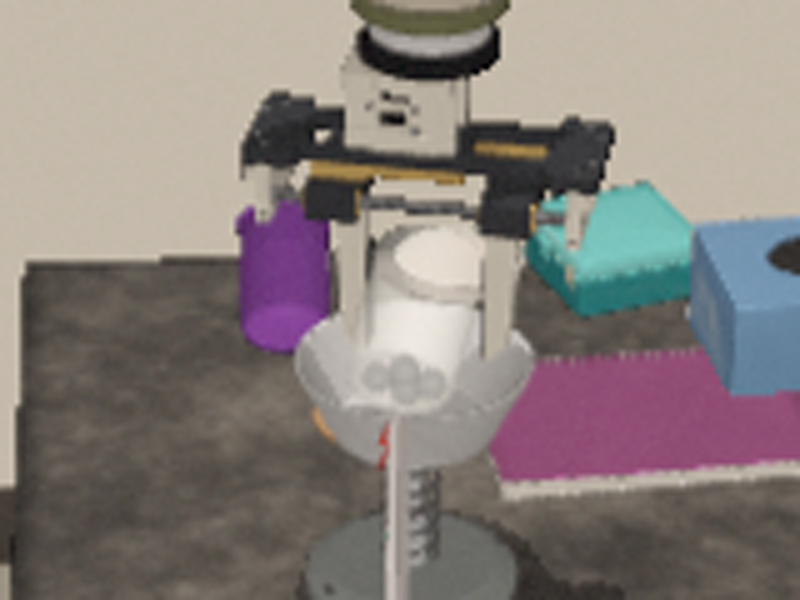

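Emit:
send_rows(
  commands=[
    {"dx":0,"dy":0,"dz":-1,"twist":0,"gripper":6.0},
    {"dx":0,"dy":0,"dz":-2.5,"twist":0,"gripper":6.0},
    {"dx":-0.7,"dy":0,"dz":-2.8,"twist":0,"gripper":6.0},
    {"dx":-1.4,"dy":0,"dz":-2.8,"twist":0,"gripper":6.0},
    {"dx":-1.4,"dy":0,"dz":-2.5,"twist":0,"gripper":6.0},
    {"dx":-1.4,"dy":0,"dz":-2.1,"twist":0,"gripper":6.0},
    {"dx":-1.4,"dy":0,"dz":-1.7,"twist":0,"gripper":6.0},
    {"dx":-1.4,"dy":0,"dz":-1.3,"twist":0,"gripper":6.0},
    {"dx":-1.4,"dy":0,"dz":-1.0,"twist":0,"gripper":6.0},
    {"dx":-1.4,"dy":0,"dz":-0.7,"twist":0,"gripper":6.0},
    {"dx":-1.4,"dy":0,"dz":-0.5,"twist":0,"gripper":6.0},
    {"dx":-1.4,"dy":0,"dz":-0.4,"twist":0,"gripper":6.0},
  ],
)

```text
time_s: 13.05
tcp_pos: [0.5257, 0.0276, 0.21]
orientation: [0.797, 0.604, 0.0, -0.0]
ft_force: [-0.3, 2.1, 1.7]
finger_gap: 0.668
grip_force: 30.0
```

```bash
python3 - <<'E'
from h import *
to(yaw=-15.7)
snap('side','s6');snap('top','t6'); a=cv2.imread('pics/s6.png')[150:270,230:390]; b=cv2.imread('pics/t6.png')[200:320,230:390]
cv2.imwrite('pics/c8.png',np.hstack([cv2.resize(a,None,fx=2.5,fy=2.5,interpolation=2),cv2.resize(b,None,fx=2.5,fy=2.5,interpolation=2)]))
E
```

```text
t 13.05 grasp [0.5257 0.0276 0.204 ] yaw -15.7 tilt 0.03 gap mm 62.1 grip 30.0 F [-0.3  2.1  1.7] q [ 0.14  0.43 -0.41  2.07  0.27  0.69 -0.72]
```

View pics/c8.png

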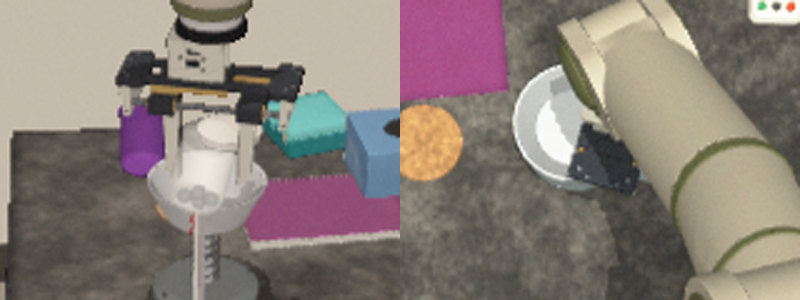

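```bash
cat >> h.py <<'E'
def cloud(n,d):
    m=ctrl.camera_model(n);T=np.array(m["world_from_camera"])
    v,u=np.nonzero(d>0);s=d[v,u]
    return np.c_[(u-m["cx"])/m["fx"]*s,(v-m["cy"])/m["fy"]*s,s]@T[:3,:3].T+T[:3,3]
def prof(f,G):
    "side view points near grasp: inward radial offset from G, z (mm), |tangential|<8"
    P=cloud('side',np.load(f'pics/{f}.npy'))-np.array(G)
    r=P@[.27,.963,0]*1e3; t=P@[.963,-.27,0]*1e3; z=P[:,2]*1e3
    k=(abs(t)<10)&(abs(r)<95)&(z>-60)&(z<60)
    o=np.argsort(r[k]); print(f); 
    q=np.c_[r[k],z[k]][o]
    for b in range(-95,95,10):
        s=q[(q[:,0]>=b)&(q[:,0]<b+10)]
        if len(s): print(b+5, len(s), np.round(np.percentile(s[:,1],[5,50,95])))
E
python3 - <<'E'
from h import *
prof('s4',(.5198,.0071,.2109)); prof('s5',(.5316,.0434,.2013)); prof('s6',(.5257,.0276,.204))
E
```

```text
s4
-80 49 [-6.  6. 14.]
-70 48 [-18.   9.  21.]
-60 56 [-33.  14.  26.]
-50 35 [-39.  26.  33.]
-40 45 [-58.  33.  41.]
-30 39 [-57.  40.  47.]
-20 30 [41. 46. 53.]
-10 7 [47. 50. 52.]
s5
-90 11 [21. 24. 28.]
-80 83 [-54.  12.  32.]
-70 83 [-44. -10.  36.]
-60 38 [-52.  32.  38.]
-50 30 [-57.  37.  43.]
-40 25 [35. 41. 45.]
-30 30 [-56.  44.  49.]
-20 31 [-57.  47.  54.]
-10 24 [50. 53. 57.]
0 3 [50. 52. 52.]
90 1 [-59. -59. -59.]
s6
-90 6 [13. 22. 25.]
-80 60 [ 2. 18. 29.]
-70 67 [-23.  -3.  32.]
-60 67 [-56. -23.  37.]
-50 25 [-57.  36.  39.]
-40 33 [-55.  40.  46.]
-30 24 [-52.  45.  49.]
-20 29 [43. 48. 54.]
-10 24 [48. 53. 56.]
0 2 [48. 49. 49.]
```

```bash
python3 - <<'E'
from h import *
m=ctrl.camera_model('side');T=np.array(m["world_from_camera"])
def pl(G,pts):
    for n,x,y in pts:
        u,v=230+x/5,150+y/5
        r=T[:3,:3]@np.array([(u-m["cx"])/m["fx"],(v-m["cy"])/m["fy"],1.]); nn=np.array([.963,-.27,0])
        s=nn@(np.array(G)-T[:3,3])/(nn@r); p=T[:3,3]+s*r-G; rr=np.array([.27,.963,0])
        print(n,'r %.0f z %.0f'%(p@rr*1e3,p[2]*1e3))
    d=np.load('pics/s5.npy')
def dp(f,G,pts):
    d=np.load(f'pics/{f}.npy')
    for n,x,y in pts:
        p=w('side',d,230+x/5,150+y/5)-G; print(f,n,'r %.0f t %.0f z %.0f'%(p@[.27,.963,0]*1e3,p@[.963,-.27,0]*1e3,p[2]*1e3))
dp('s5',(.5316,.0434,.2013),[('ball',405,378),('bottom',405,403),('mouth nearup',430,226),('mouthlow',440,300),('wall mid',420,335),('finger L tip',355,340),('fingerR tip',498,350),('platetop',398,422),('finger R up',503,250),('inside',440,250)])
dp('s2',(.4887,-.0903,.2182),[('ball',365,500),('bottom',365,525),('rim front',365,408),('wall',365,450),('fingR tip',445,460),('fingL tip',290,445)])
E
```

```text
s5 ball r -75 t 2 z 2
s5 bottom r -64 t 0 z -20
s5 mouth nearup r -6 t 2 z 56
s5 mouthlow r -44 t 14 z 33
s5 wall mid r -75 t 10 z 28
s5 finger L tip r -78 t -24 z 23
s5 fingerR tip r -4 t 40 z -17
s5 platetop r -70 t -2 z -28
s5 finger R up r -10 t 42 z 48
s5 inside r -16 t 9 z 47
s2 ball r -28 t 5 z -32
s2 bottom r -34 t 6 z -43
s2 rim front r -35 t 6 z 25
s2 wall r -31 t 5 z -1
s2 fingR tip r 131 t 18 z -104
s2 fingL tip r -7 t -38 z -18
```

Emit:
send_rows(
  commands=[
    {"dx":0,"dy":0,"dz":-1.2,"twist":0,"gripper":6.0},
    {"dx":0.9,"dy":0,"dz":-1.2,"twist":0,"gripper":6.0},
    {"dx":1.8,"dy":0,"dz":-1.2,"twist":0,"gripper":6.0},
    {"dx":1.8,"dy":0,"dz":-0.6,"twist":0,"gripper":6.0},
    {"dx":1.8,"dy":0,"dz":0,"twist":0,"gripper":6.0},
    {"dx":1.8,"dy":0,"dz":0.3,"twist":0,"gripper":6.0},
    {"dx":1.8,"dy":0,"dz":0.6,"twist":0,"gripper":6.0},
    {"dx":1.8,"dy":0,"dz":0.8,"twist":0,"gripper":6.0},
    {"dx":1.8,"dy":0,"dz":1.0,"twist":0,"gripper":6.0},
    {"dx":1.8,"dy":0,"dz":1.0,"twist":0,"gripper":6.0},
  ],
)

```text
time_s: 14.15
tcp_pos: [0.5313, 0.0457, 0.2002]
orientation: [0.797, 0.604, 0.001, 0.0]
ft_force: [0.8, 4.0, 5.0]
finger_gap: 0.672
grip_force: 30.0
```

```bash
cat >> h.py <<'E'
def look(f):
    to(); s,M,p=st(); p=p+.006*M[:,2]; snap('side',f); snap('top',f+'t'); prof(f,p)
    P=cloud('side',np.load(f'pics/{f}.npy')); 
E
python3 - <<'E'
from h import *
look('s7')
E
```

```text
t 14.15 grasp [0.5313 0.0457 0.1942] yaw -15.6 tilt 0.14 gap mm 62.5 grip 30.0 F [0.8 4.  5. ] q [ 0.1   0.45 -0.4   2.06  0.28  0.67 -0.76]
s7
-90 7 [27. 33. 38.]
-80 109 [-50.  15.  39.]
-70 81 [-49.  -2.  42.]
-60 29 [-52.  41.  47.]
-50 26 [-49.  43.  47.]
-40 22 [42. 45. 49.]
-30 31 [-53.  48.  53.]
-20 31 [-58.  46.  55.]
-10 21 [49. 53. 57.]
0 11 [52. 54. 57.]
80 1 [-56. -56. -56.]
```

Emit:
send_rows(
  commands=[
    {"dx":0,"dy":0,"dz":0.2,"twist":0,"gripper":6.0},
    {"dx":0,"dy":0,"dz":0.4,"twist":0,"gripper":6.0},
    {"dx":0,"dy":0,"dz":0.6,"twist":0,"gripper":6.0},
    {"dx":0,"dy":0,"dz":0.8,"twist":0,"gripper":6.0},
    {"dx":0,"dy":0,"dz":1.0,"twist":0,"gripper":6.0},
    {"dx":0,"dy":0,"dz":1.2,"twist":0,"gripper":6.0},
    {"dx":0,"dy":0,"dz":1.2,"twist":0,"gripper":6.0},
  ],
)

```text
time_s: 14.95
tcp_pos: [0.5302, 0.0444, 0.1877]
orientation: [0.797, 0.604, -0.0, -0.0]
ft_force: [2.4, 2.5, 3.4]
finger_gap: 0.667
grip_force: 30.0
```

```bash
python3 - <<'E'
from h import *
look('s8')
E
```

```text
t 14.95 grasp [0.5302 0.0444 0.1817] yaw -15.7 tilt 0.03 gap mm 62.0 grip 30.0 F [2.4 2.5 3.4] q [ 0.09  0.47 -0.39  2.08  0.29  0.65 -0.77]
s8
-90 4 [-19.   5.  31.]
-80 158 [-45.  17.  51.]
-70 56 [-50.  21.  54.]
-60 29 [-57.  49.  56.]
-50 26 [-58.  50.  54.]
-40 20 [-37.  53.  56.]
-30 17 [33. 55. 57.]
-20 34 [-57. -40.  55.]
-10 30 [-58.  53.  58.]
0 14 [52. 55. 59.]
10 1 [53. 53. 53.]
80 1 [-53. -53. -53.]
90 1 [-55. -55. -55.]
```

Emit:
send_rows(
  commands=[
    {"dx":0.5,"dy":0,"dz":0,"twist":0,"gripper":6.0},
    {"dx":1.0,"dy":0,"dz":0,"twist":0,"gripper":6.0},
    {"dx":1.0,"dy":0,"dz":0.1,"twist":0,"gripper":6.0},
    {"dx":1.0,"dy":0,"dz":0.2,"twist":0,"gripper":6.0},
    {"dx":1.0,"dy":0,"dz":0.3,"twist":0,"gripper":6.0},
    {"dx":1.0,"dy":0,"dz":0.4,"twist":0,"gripper":6.0},
    {"dx":1.0,"dy":0,"dz":0.5,"twist":0,"gripper":6.0},
    {"dx":1.0,"dy":0,"dz":0.6,"twist":0,"gripper":6.0},
    {"dx":1.0,"dy":0,"dz":0.7,"twist":0,"gripper":6.0},
    {"dx":1.0,"dy":0,"dz":0.8,"twist":0,"gripper":6.0},
    {"dx":1.0,"dy":0,"dz":0.8,"twist":0,"gripper":6.0},
    {"dx":1.0,"dy":0,"dz":0.8,"twist":0,"gripper":6.0},
  ],
)

```text
time_s: 16.25
tcp_pos: [0.5341, 0.0556, 0.1806]
orientation: [0.797, 0.604, 0.002, -0.0]
ft_force: [0.2, 5.6, 6.0]
finger_gap: 0.666
grip_force: 30.0
```

```bash
python3 - <<'E'
from h import *
look('s9')
a=cv2.imread('pics/s9.png')[170:270,250:350]; b=cv2.imread('pics/s9t.png')[200:300,250:350]
cv2.imwrite('pics/c9.png',np.hstack([cv2.resize(a,None,fx=4,fy=4,interpolation=2),cv2.resize(b,None,fx=4,fy=4,interpolation=2)]))
E
```

```text
t 16.25 grasp [0.5341 0.0557 0.1746] yaw -15.6 tilt 0.17 gap mm 61.9 grip 30.0 F [0.2 5.6 6. ] q [ 0.07  0.49 -0.39  2.08  0.3   0.63 -0.79]
s9
-90 49 [-59. -28.   8.]
-80 121 [-31.  26.  55.]
-70 57 [-48.  35.  58.]
-60 23 [-50. -11.  59.]
-50 10 [-56.  58.  60.]
-40 26 [-39.  14.  59.]
-30 37 [-56. -45.  58.]
-20 15 [22. 56. 59.]
-10 10 [54. 57. 59.]
0 9 [53. 56. 58.]
10 6 [51. 53. 55.]
20 4 [-59. -58. -56.]
30 6 [-59. -58. -57.]
70 4 [-60. -54. -48.]
80 2 [-58. -56. -54.]
```

View pics/c9.png

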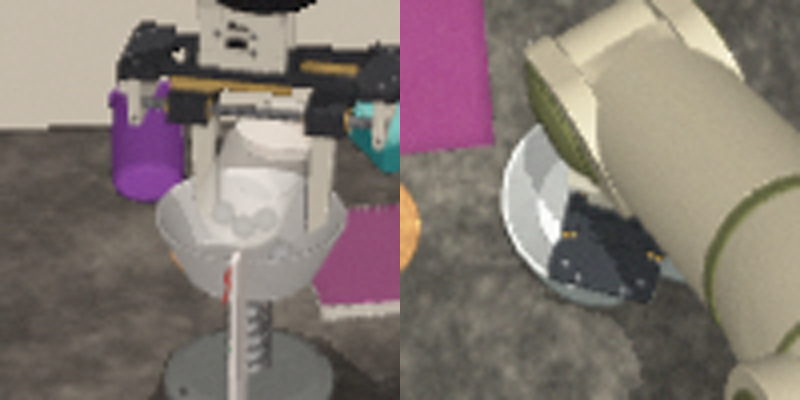

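Emit:
send_rows(
  commands=[
    {"dx":0,"dy":0,"dz":-0.3,"twist":0,"gripper":6.0},
    {"dx":0.4,"dy":-0.4,"dz":-0.4,"twist":0,"gripper":6.0},
    {"dx":0.8,"dy":-0.8,"dz":-0.4,"twist":0,"gripper":6.0},
    {"dx":1.2,"dy":-1.1,"dz":-0.4,"twist":0,"gripper":6.0},
    {"dx":1.2,"dy":-1.1,"dz":-0.2,"twist":0,"gripper":6.0},
    {"dx":1.2,"dy":-1.1,"dz":0.0,"twist":0,"gripper":6.0},
    {"dx":1.2,"dy":-1.1,"dz":0.2,"twist":0,"gripper":6.0},
    {"dx":1.2,"dy":-1.1,"dz":0.4,"twist":0,"gripper":6.0},
    {"dx":1.2,"dy":-1.1,"dz":0.6,"twist":0,"gripper":6.0},
    {"dx":1.2,"dy":-1.1,"dz":0.8,"twist":0,"gripper":6.0},
    {"dx":1.2,"dy":-1.1,"dz":1.0,"twist":0,"gripper":6.0},
    {"dx":1.2,"dy":-1.1,"dz":1.0,"twist":0,"gripper":6.0},
  ],
)

```text
time_s: 17.55
tcp_pos: [0.5261, 0.0692, 0.17]
orientation: [0.797, 0.604, 0.0, -0.0]
ft_force: [-0.1, 5.2, 2.9]
finger_gap: 0.668
grip_force: 30.0
```

```bash
python3 - <<'E'
from h import *
look('s10')
P=cloud('top',np.load('pics/s10t.npy')); q=P[(np.hypot(*(P[:,:2]-[.529,.0835]).T)<.074)&(P[:,2]>.1)&(P[:,2]<.16)]
print('top: rim z max-ish',np.percentile(q[:,2],[2,50,95,99]))
q=P[(np.hypot(*(P[:,:2]-[.529,.0835]).T)<.035)&(P[:,2]<.15)]; print(len(q),np.percentile(q[:,2],[5,50,95]) if len(q) else '')
E
```

```text
t 17.55 grasp [0.5261 0.0692 0.164 ] yaw -15.7 tilt 0.05 gap mm 62.1 grip 30.0 F [-0.1  5.2  2.9] q [ 0.03  0.49 -0.38  2.1   0.31  0.6  -0.83]
s10
-90 24 [-48.  -3.  25.]
-80 97 [-42.  28.  54.]
-70 60 [-38.  39.  59.]
-60 1 [-60. -60. -60.]
-50 6 [-33. -27. -23.]
-40 9 [-55. -45. -31.]
-30 1 [-55. -55. -55.]
-20 4 [58. 58. 59.]
-10 9 [56. 58. 60.]
0 7 [55. 57. 57.]
10 7 [49. 53. 56.]
20 3 [-59. -59. -59.]
30 2 [-59. -59. -58.]
50 2 [-54. -54. -54.]
60 14 [-59. -55. -46.]
70 5 [-55. -46. -41.]
top: rim z max-ish [0.10111444 0.12832607 0.14627558 0.14840736]
0
```

```bash
python3 - <<'E'
import cv2
a=cv2.imread('pics/s10.png')[175:255,265:345]
cv2.imwrite('pics/c10.png',cv2.resize(a,None,fx=7,fy=7,interpolation=2))
E
```

```text
(no output)
```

View pics/c10.png

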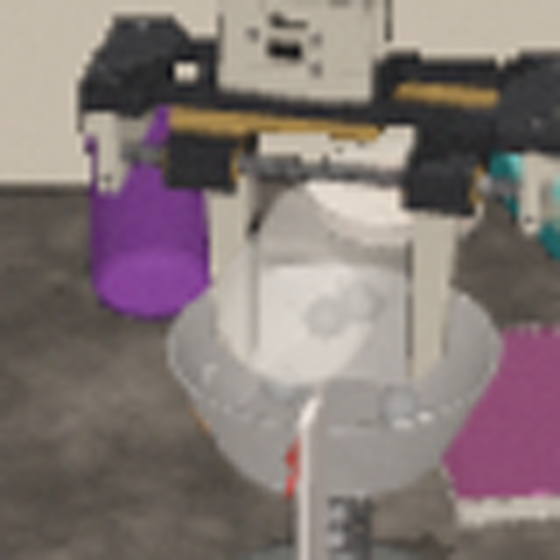

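Emit:
send_rows(
  commands=[
    {"dx":0,"dy":0,"dz":0,"twist":0,"gripper":6.0},
    {"dx":0,"dy":0,"dz":0,"twist":0,"gripper":6.0},
    {"dx":0,"dy":0,"dz":0,"twist":0,"gripper":6.0},
    {"dx":0,"dy":0,"dz":0,"twist":0,"gripper":6.0},
    {"dx":0,"dy":0,"dz":0,"twist":0,"gripper":6.0},
    {"dx":0,"dy":0,"dz":0,"twist":0,"gripper":6.0},
  ],
)

```text
time_s: 18.25
tcp_pos: [0.5258, 0.0686, 0.1701]
orientation: [0.797, 0.604, 0.0, 0.0]
ft_force: [-0.1, 3.7, 3.1]
finger_gap: 0.666
grip_force: 30.0
```

```bash
python3 - <<'E'
from h import *
to(); snap('side','s11'); snap('top','s11t')
for f in('t2','s10t','s11t'):
    P=cloud('top',np.load(f'pics/{f}.npy')); q=P[(abs(np.hypot(*(P[:,:2]-[.529,.0835]).T)-.066)<.006)&(P[:,1]>.11)&(P[:,2]>.1)&(P[:,2]<.16)]
    print(f,len(q),np.percentile(q[:,2],[50,90,97]))
a=cv2.imread('pics/s11.png')[175:255,265:345]; b=cv2.imread('pics/s11t.png')[215:275,275:335]
cv2.imwrite('pics/c11.png',np.hstack([cv2.resize(a,(420,420),interpolation=2),cv2.resize(b,(360,420),interpolation=2)]))
E
```

```text
t 18.25 grasp [0.5258 0.0686 0.1641] yaw -15.7 tilt 0.01 gap mm 61.9 grip 30.0 F [-0.1  3.7  3.1] q [ 0.03  0.49 -0.37  2.1   0.31  0.6  -0.83]
t2 149 [0.14714735 0.15187996 0.15400314]
s10t 80 [0.140747   0.1470643  0.14839136]
s11t 82 [0.13036819 0.13685352 0.13926078]
```

Emit:
send_rows(
  commands=[
    {"dx":0,"dy":0,"dz":-1,"twist":0,"gripper":6.0},
    {"dx":0,"dy":0,"dz":-2,"twist":0,"gripper":6.0},
    {"dx":0,"dy":0,"dz":-3,"twist":0,"gripper":6.0},
    {"dx":0,"dy":0,"dz":-4,"twist":0,"gripper":6.0},
    {"dx":0,"dy":0,"dz":-4,"twist":0,"gripper":6.0},
    {"dx":0,"dy":0,"dz":-4,"twist":0,"gripper":6.0},
    {"dx":0,"dy":0,"dz":-4,"twist":0,"gripper":6.0},
    {"dx":0,"dy":0,"dz":-4,"twist":0,"gripper":6.0},
  ],
)

```text
time_s: 19.15
tcp_pos: [0.5255, 0.0686, 0.2096]
orientation: [0.797, 0.604, -0.0, -0.0]
ft_force: [0.1, -0.1, -0.1]
finger_gap: 0.666
grip_force: 30.0
```

```bash
python3 - <<'E'
from h import *
look('s12')
for f in('t2','s11t','s12t'):
    P=cloud('top',np.load(f'pics/{f}.npy')); q=P[(abs(np.hypot(*(P[:,:2]-[.529,.0835]).T)-.066)<.006)&(P[:,1]>.11)&(P[:,2]>.1)&(P[:,2]<.16)]
    print(f,len(q),np.percentile(q[:,2],[50,90,97]))
a=cv2.imread('pics/s12.png')[155:255,265:345]; b=cv2.imread('pics/s12t.png')[210:280,270:340]
cv2.imwrite('pics/c12.png',np.hstack([cv2.resize(a,None,fx=4.8,fy=4.8,interpolation=2),cv2.resize(b,(400,480),interpolation=2)]))
E
```

```text
t 19.15 grasp [0.5255 0.0686 0.2036] yaw -15.7 tilt 0.05 gap mm 62.0 grip 30.0 F [ 0.1 -0.1 -0.1] q [ 0.06  0.44 -0.41  2.06  0.27  0.69 -0.79]
s12
-90 18 [-56. -32.  30.]
-80 82 [-35.  26.  54.]
-70 57 [-42.  40.  57.]
-60 2 [-27.  14.  55.]
-40 1 [58. 58. 58.]
-30 4 [58. 59. 60.]
-20 5 [55. 59. 59.]
-10 9 [55. 57. 59.]
0 10 [52. 56. 57.]
10 7 [53. 54. 56.]
t2 149 [0.14714735 0.15187996 0.15400314]
s11t 82 [0.13036819 0.13685352 0.13926078]
s12t 81 [0.13026271 0.1370934  0.14009753]
```

View pics/c12.png

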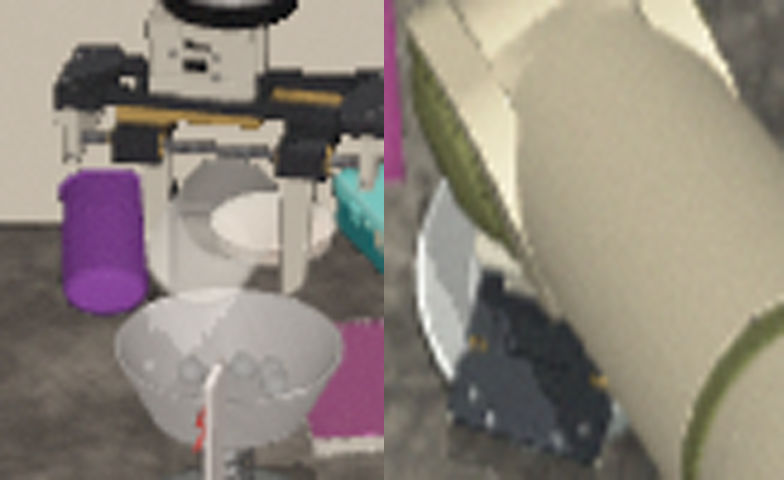

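Emit:
send_rows(
  commands=[
    {"dx":1,"dy":0.3,"dz":0,"twist":0,"gripper":6.0},
    {"dx":2,"dy":0.6,"dz":0,"twist":0,"gripper":6.0},
    {"dx":3,"dy":0.9,"dz":0,"twist":0,"gripper":6.0},
    {"dx":3.5,"dy":0.9,"dz":0.5,"twist":0,"gripper":6.0},
    {"dx":3.5,"dy":0.9,"dz":1.5,"twist":0,"gripper":6.0},
    {"dx":3.5,"dy":0.9,"dz":2.5,"twist":0,"gripper":6.0},
    {"dx":3.5,"dy":0.9,"dz":2.9,"twist":0,"gripper":6.0},
    {"dx":3.0,"dy":0.9,"dz":2.9,"twist":0,"gripper":6.0},
    {"dx":2.5,"dy":0.9,"dz":2.9,"twist":0,"gripper":6.0},
    {"dx":2.0,"dy":0.9,"dz":2.9,"twist":0,"gripper":6.0},
    {"dx":2.0,"dy":0.9,"dz":2.9,"twist":0,"gripper":6.0},
  ],
)

```text
time_s: 20.35
tcp_pos: [0.5397, 0.0842, 0.1813]
orientation: [0.797, 0.603, -0.0, 0.0]
ft_force: [-0.0, -0.3, 0.2]
finger_gap: 0.671
grip_force: 30.0
```

Emit:
send_rows(
  commands=[
    {"dx":-0.4,"dy":0,"dz":0,"twist":0,"gripper":6.0},
    {"dx":-0.8,"dy":0,"dz":-0.3,"twist":0,"gripper":6.0},
    {"dx":-1.2,"dy":0,"dz":-0.7,"twist":0,"gripper":6.0},
    {"dx":-1.6,"dy":0,"dz":-1.2,"twist":0,"gripper":6.0},
    {"dx":-2.0,"dy":0,"dz":-1.7,"twist":0,"gripper":6.0},
    {"dx":-2.0,"dy":0,"dz":-1.7,"twist":0,"gripper":6.0},
  ],
)

```text
time_s: 20.95
tcp_pos: [0.5346, 0.0656, 0.1989]
orientation: [0.797, 0.604, 0.0, 0.0]
ft_force: [0.1, 0.3, -0.3]
finger_gap: 0.67
grip_force: 30.0
```

```bash
python3 - <<'E'
from h import *
look('s13')
E
```

```text
t 20.95 grasp [0.5346 0.0656 0.1929] yaw -15.7 tilt 0.06 gap mm 62.3 grip 30.0 F [ 0.1  0.3 -0.3] q [ 0.06  0.46 -0.4   2.05  0.28  0.68 -0.8 ]
s13
-90 14 [-45. -20.  30.]
-80 106 [-42.  28.  53.]
-70 53 [-50.  40.  58.]
-60 3 [-46. -20.  51.]
-50 2 [-53.   0.  54.]
-40 3 [-60. -59.  48.]
-30 4 [57. 60. 60.]
-20 5 [57. 59. 60.]
-10 12 [54. 57. 60.]
0 8 [53. 55. 58.]
10 8 [51. 54. 56.]
70 2 [-60. -59. -59.]
80 1 [-57. -57. -57.]
```

Emit:
send_rows(
  commands=[
    {"dx":1,"dy":0,"dz":0,"twist":0,"gripper":6.0},
    {"dx":2,"dy":0,"dz":0,"twist":0,"gripper":6.0},
    {"dx":3.4,"dy":0,"dz":0,"twist":0,"gripper":6.0},
    {"dx":3.4,"dy":0,"dz":1.0,"twist":0,"gripper":6.0},
    {"dx":3.4,"dy":0,"dz":2,"twist":0,"gripper":6.0},
    {"dx":3.4,"dy":0,"dz":2.5,"twist":0,"gripper":6.0},
    {"dx":3.0,"dy":0,"dz":2.5,"twist":0,"gripper":6.0},
    {"dx":2.6,"dy":0,"dz":2.5,"twist":0,"gripper":6.0},
    {"dx":2.2,"dy":0,"dz":2.5,"twist":0,"gripper":6.0},
    {"dx":1.8,"dy":0,"dz":2.5,"twist":0,"gripper":6.0},
    {"dx":1.8,"dy":0,"dz":2.5,"twist":0,"gripper":6.0},
  ],
)

```text
time_s: 22.15
tcp_pos: [0.5392, 0.0826, 0.1733]
orientation: [0.797, 0.604, -0.0, 0.0]
ft_force: [-0.1, 0.1, -1.0]
finger_gap: 0.669
grip_force: 30.0
```

```bash
python3 - <<'E'
from h import *
look('s14')
E
```

```text
t 22.15 grasp [0.5392 0.0826 0.1673] yaw -15.8 tilt 0.03 gap mm 62.2 grip 30.0 F [-0.1  0.1 -1. ] q [ 0.01  0.5  -0.38  2.06  0.31  0.63 -0.85]
s14
-90 23 [-54. -29.  10.]
-80 90 [ 0. 29. 55.]
-70 49 [-40.  39.  59.]
-60 17 [-56. -46. -35.]
-50 6 [-60. -56. -54.]
-40 2 [59. 59. 60.]
-30 2 [58. 58. 58.]
-20 5 [56. 58. 59.]
-10 15 [55. 57. 59.]
0 9 [54. 56. 57.]
10 6 [53. 55. 56.]
20 3 [-58. -57. -54.]
30 5 [-59. -58. -57.]
40 1 [-55. -55. -55.]
50 15 [-58. -52. -43.]
60 4 [-47. -43. -40.]
```

Emit:
send_rows(
  commands=[
    {"dx":-0.3,"dy":0,"dz":0,"twist":0,"gripper":6.0},
    {"dx":-0.6,"dy":0,"dz":0,"twist":0,"gripper":6.0},
    {"dx":-0.9,"dy":0,"dz":-0.1,"twist":0,"gripper":6.0},
    {"dx":-1.2,"dy":0,"dz":-0.3,"twist":0,"gripper":6.0},
  ],
)

```text
time_s: 22.65
tcp_pos: [0.5359, 0.0718, 0.176]
orientation: [0.797, 0.604, -0.0, -0.0]
ft_force: [-0.1, 0.6, -0.2]
finger_gap: 0.667
grip_force: 30.0
```

```bash
python3 - <<'E'
from h import *
look('s15')
E
```

```text
t 22.65 grasp [0.5359 0.0718 0.17  ] yaw -15.7 tilt 0.02 gap mm 62.0 grip 30.0 F [-0.1  0.6 -0.2] q [ 0.04  0.5  -0.38  2.07  0.31  0.63 -0.83]
s15
-90 26 [-49. -12.  24.]
-80 104 [-42.  26.  56.]
-70 43 [-26.  44.  58.]
-60 3 [-38. -37. -37.]
-50 18 [-55. -44.  60.]
-40 5 [-56. -54.  60.]
-30 3 [59. 59. 59.]
-20 5 [56. 58. 59.]
-10 9 [53. 56. 58.]
0 8 [54. 56. 57.]
10 8 [53. 53. 56.]
20 1 [-60. -60. -60.]
30 2 [-59. -58. -57.]
40 1 [-56. -56. -56.]
50 1 [-58. -58. -58.]
60 10 [-59. -54. -48.]
70 4 [-55. -51. -46.]
```

Emit:
send_rows(
  commands=[
    {"dx":0,"dy":0,"dz":-3,"twist":0,"gripper":6.0},
    {"dx":0,"dy":0,"dz":-7,"twist":0,"gripper":6.0},
    {"dx":0,"dy":0,"dz":-11,"twist":0,"gripper":6.0},
    {"dx":0,"dy":0,"dz":-14,"twist":0,"gripper":6.0},
    {"dx":-3,"dy":0,"dz":-16,"twist":0,"gripper":6.0},
    {"dx":-7,"dy":0,"dz":-16,"twist":0,"gripper":6.0},
    {"dx":-11,"dy":0,"dz":-16,"twist":0,"gripper":6.0},
    {"dx":-15,"dy":0,"dz":-16,"twist":0,"gripper":6.0},
    {"dx":-19,"dy":0,"dz":-16,"twist":0,"gripper":6.0},
    {"dx":-22,"dy":0,"dz":-16,"twist":0,"gripper":6.0},
    {"dx":-24,"dy":0,"dz":-16,"twist":0,"gripper":6.0},
    {"dx":-24,"dy":0,"dz":-16,"twist":0,"gripper":6.0},
  ],
)

```text
time_s: 23.95
tcp_pos: [0.4701, -0.1618, 0.336]
orientation: [0.798, 0.602, -0.001, 0.0]
ft_force: [0.6, 1.2, -1.3]
finger_gap: 0.669
grip_force: 30.0
```

Emit:
send_rows(
  commands=[
    {"dx":0,"dy":0,"dz":0,"twist":7.5,"gripper":6.0},
    {"dx":0,"dy":0,"dz":0,"twist":15,"gripper":6.0},
    {"dx":0,"dy":0,"dz":0,"twist":22.5,"gripper":6.0},
    {"dx":0,"dy":0,"dz":0,"twist":30,"gripper":6.0},
    {"dx":0,"dy":0,"dz":0,"twist":37.5,"gripper":6.0},
    {"dx":0,"dy":0,"dz":0,"twist":45,"gripper":6.0},
    {"dx":0,"dy":0,"dz":0,"twist":52.5,"gripper":6.0},
    {"dx":0,"dy":0,"dz":0,"twist":60,"gripper":6.0},
    {"dx":0,"dy":0,"dz":0,"twist":67.5,"gripper":6.0},
    {"dx":0,"dy":0,"dz":0,"twist":75,"gripper":6.0},
    {"dx":0,"dy":0,"dz":0,"twist":82.5,"gripper":6.0},
    {"dx":0,"dy":0,"dz":0,"twist":90,"gripper":6.0},
  ],
)

```text
time_s: 25.15
tcp_pos: [0.4715, -0.1577, 0.3361]
orientation: [0.99, -0.138, 0.0, -0.0]
ft_force: [0.4, 0.4, -0.3]
finger_gap: 0.664
grip_force: 30.0
```

Emit:
send_rows(
  commands=[
    {"dx":0,"dy":0,"dz":0,"twist":7.5,"gripper":6.0},
    {"dx":0,"dy":0,"dz":0,"twist":15,"gripper":6.0},
    {"dx":0,"dy":0,"dz":0,"twist":22.5,"gripper":6.0},
    {"dx":0,"dy":0,"dz":0,"twist":30,"gripper":6.0},
    {"dx":0,"dy":0,"dz":0,"twist":37.5,"gripper":6.0},
    {"dx":0,"dy":0,"dz":0,"twist":45,"gripper":6.0},
    {"dx":0,"dy":0,"dz":0,"twist":52.5,"gripper":6.0},
    {"dx":0,"dy":0,"dz":0,"twist":60,"gripper":6.0},
    {"dx":0,"dy":0,"dz":0,"twist":67.5,"gripper":6.0},
    {"dx":0,"dy":0,"dz":0,"twist":75,"gripper":6.0},
    {"dx":0,"dy":0,"dz":0,"twist":82.5,"gripper":6.0},
    {"dx":0,"dy":0,"dz":0,"twist":90,"gripper":6.0},
  ],
)

```text
time_s: 26.35
tcp_pos: [0.471, -0.1583, 0.3346]
orientation: [-0.669, 0.744, 0.005, -0.001]
ft_force: [-0.2, -1.1, -2.4]
finger_gap: 0.667
grip_force: 30.0
```

```bash
python3 - <<'E'
from h import *
to((.469,-.1595,.33),(.469,-.1595,.16),yaw=-15.7)
snap('side','s16');snap('top','s16t')
P=cloud('top',np.load(f'pics/s16t.npy')); c=np.array([.529,.0835]); h=np.hypot(*(P[:,:2]-c).T)
for f,P in(('t0',cloud('top',np.load('pics/t0.npy'))),('now',P)):
    h=np.hypot(*(P[:,:2]-c).T); q=P[(h<.06)&(P[:,2]<.16)]; f_=P[(h<.035)&(P[:,2]<.16)]
    print(f,np.percentile(P[(abs(h-.066)<.006)&(P[:,2]>.1)&(P[:,2]<.16)][:,2],[50,90,97]),np.percentile(f_[:,2],[10,50,90,99]))
b=cv2.imread('pics/s16t.png')[205:295,255:345]; a=cv2.imread('pics/s16.png')[120:300,220:400]
cv2.imwrite('pics/c13.png',np.hstack([cv2.resize(a,(400,400),interpolation=2),cv2.resize(b,(400,400),interpolation=2)]))
E
```

```text
t 26.35 grasp [ 0.4709 -0.1583  0.3286] yaw 173.9 tilt 0.59 gap mm 62.1 grip 30.0 F [-0.2 -1.1 -2.4] q [-0.53  0.33  1.    2.03 -0.34  0.97 -2.61]
(0.469, -0.1595, 0.33) -> [ 0.14  0.18 -0.14] twist 9.6
(0.469, -0.1595, 0.16) -> [ 0.23  0.03 16.86] twist 9.6
t0 [0.14679189 0.15291104 0.15497906] [0.10395011 0.10861692 0.11361433 0.1178326 ]
now [0.13162961 0.13741423 0.13969272] [0.08775018 0.09335477 0.10293166 0.11120515]
```

View pics/c13.png

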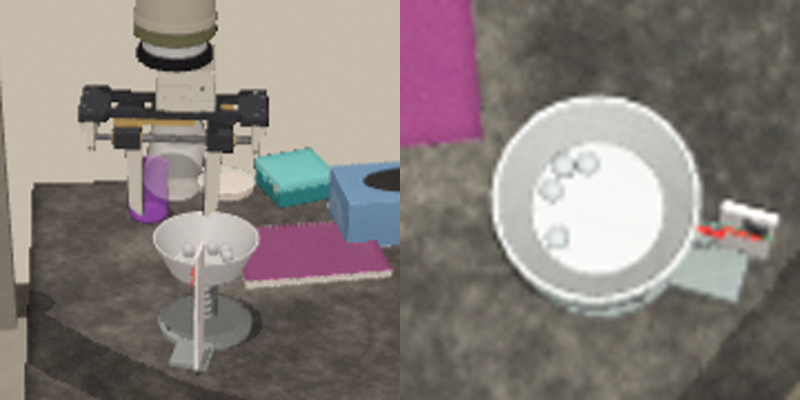

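Emit:
send_rows(
  commands=[
    {"dx":0,"dy":0,"dz":0,"twist":-6,"gripper":6.0},
    {"dx":0,"dy":0,"dz":0,"twist":-6,"gripper":6.0},
    {"dx":0,"dy":0,"dz":0,"twist":-6,"gripper":6.0},
  ],
)

```text
time_s: 26.75
tcp_pos: [0.4708, -0.1591, 0.3339]
orientation: [0.707, -0.707, -0.006, 0.001]
ft_force: [0.3, -1.1, -1.1]
finger_gap: 0.668
grip_force: 30.0
```

```bash
python3 - <<'E'
from h import *
to((.508,-.14,.33),(.508,-.14,.157))
E
```

```text
t 26.75 grasp [ 0.4707 -0.159   0.3279] yaw -179.9 tilt 0.7 gap mm 62.1 grip 30.0 F [ 0.3 -1.1 -1.1] q [-0.5   0.32  0.95  2.03 -0.31  0.96 -2.53]
(0.508, -0.14, 0.33) -> [-1.9  -3.73 -0.23] 
(0.508, -0.14, 0.157) -> [-1.79 -3.9  17.07]
```

Emit:
send_rows(
  commands=[
    {"dx":-0.8,"dy":-1.5,"dz":0,"twist":0,"gripper":6.0},
    {"dx":-1.8,"dy":-3.8,"dz":2,"twist":0,"gripper":6.0},
    {"dx":-1.8,"dy":-3.8,"dz":6,"twist":0,"gripper":6.0},
    {"dx":-1.8,"dy":-3.8,"dz":10,"twist":0,"gripper":6.0},
    {"dx":-1.8,"dy":-3.8,"dz":14,"twist":0,"gripper":6.0},
    {"dx":-1.8,"dy":-3.8,"dz":16,"twist":0,"gripper":6.0},
    {"dx":-1.8,"dy":-3.8,"dz":17.1,"twist":0,"gripper":6.0},
    {"dx":-1.8,"dy":-3.8,"dz":17.1,"twist":0,"gripper":6.0},
    {"dx":-1.8,"dy":-3.8,"dz":17.1,"twist":0,"gripper":6.0},
  ],
)

```text
time_s: 27.65
tcp_pos: [0.5076, -0.141, 0.1634]
orientation: [0.707, -0.707, -0.005, 0.001]
ft_force: [0.9, 0.0, -0.3]
finger_gap: 0.666
grip_force: 30.0
```

```bash
cat >> h.py <<'E'
def look2(f,yaw=180):
    to(); s,M,p=st(); p=p+.006*M[:,2]; snap('side',f)
    P=cloud('side',np.load(f'pics/{f}.npy'))-p; r=P@M[:,0]*1e3; t=P@M[:,1]*1e3; z=P[:,2]*1e3
    k=(abs(t)<10)&(abs(r)<110)&(z>-70)&(z<70); r,z=r[k],z[k]
    for b in range(-105,105,10):
        q=z[abs(r-b)<5]
        if len(q): print(b,len(q),np.round(np.percentile(q,[5,50,95])))
E
python3 - <<'E'
from h import *
look2('s17')
E
```

```text
t 27.65 grasp [ 0.5076 -0.1409  0.1574] yaw -180.0 tilt 0.61 gap mm 62.0 grip 30.0 F [ 0.9  0.  -0.3] q [-0.3   0.58  0.7   2.15 -0.63  0.64 -2.3 ]
-65 4 [4. 7. 9.]
-55 21 [ 3.  7. 11.]
-45 22 [1. 6. 9.]
-35 19 [ 0.  4. 13.]
-25 39 [ 0.  6. 62.]
-15 42 [-4.  2. 61.]
-5 32 [-8. -2. 55.]
5 23 [-3. 55. 57.]
15 2 [58. 58. 58.]
```

Emit:
send_rows(
  commands=[
    {"dx":-1,"dy":0,"dz":-0.2,"twist":0,"gripper":6.0},
    {"dx":-2,"dy":0,"dz":-0.2,"twist":0,"gripper":6.0},
    {"dx":-2.4,"dy":0,"dz":-0.2,"twist":0,"gripper":6.0},
    {"dx":-2.7,"dy":0,"dz":-0.2,"twist":0,"gripper":6.0},
    {"dx":-3.0,"dy":0,"dz":-0.3,"twist":0,"gripper":6.0},
    {"dx":-3.2,"dy":0,"dz":-0.4,"twist":0,"gripper":6.0},
    {"dx":-3.4,"dy":0,"dz":-0.6,"twist":0,"gripper":6.0},
    {"dx":-3.6,"dy":0,"dz":-0.8,"twist":0,"gripper":6.0},
  ],
)

```text
time_s: 28.5
tcp_pos: [0.5071, -0.1091, 0.1718]
orientation: [-0.706, 0.708, 0.002, -0.003]
ft_force: [-1.5, -17.3, 1.6]
finger_gap: 0.667
grip_force: 30.0
```

```bash
python3 - <<'E'
from h import *
look2('s18')
E
```

```text
t 28.5 grasp [ 0.5071 -0.1091  0.1658] yaw 179.9 tilt 0.46 gap mm 62.0 grip 30.0 F [ -1.5 -17.3   1.6] q [-0.39  0.56  0.72  2.16 -0.62  0.64 -2.37]
-85 3 [-64. -62. -61.]
-75 13 [-67.   1.   5.]
-65 17 [0. 2. 5.]
-55 21 [-0.  3.  5.]
-45 16 [-2.  1.  3.]
-35 29 [-4.  2. 59.]
-25 36 [-5.  2. 60.]
-15 25 [-4.  1. 60.]
-5 27 [-4.  0. 56.]
5 23 [-4. 55. 59.]
15 2 [58. 59. 59.]
```

Emit:
send_rows(
  commands=[
    {"dx":-0.2,"dy":0,"dz":-0.2,"twist":0,"gripper":6.0},
    {"dx":-0.4,"dy":0,"dz":-0.5,"twist":0,"gripper":6.0},
    {"dx":-0.6,"dy":0,"dz":-0.8,"twist":0,"gripper":6.0},
    {"dx":-0.8,"dy":0,"dz":-1.1,"twist":0,"gripper":6.0},
    {"dx":-1.0,"dy":0,"dz":-1.4,"twist":0,"gripper":6.0},
    {"dx":-1.2,"dy":0,"dz":-1.7,"twist":0,"gripper":6.0},
  ],
)

```text
time_s: 29.15
tcp_pos: [0.5083, -0.0994, 0.1899]
orientation: [-0.706, 0.709, 0.0, -0.003]
ft_force: [-1.2, -20.9, 7.5]
finger_gap: 0.667
grip_force: 29.7
```

```bash
python3 - <<'E'
from h import *
look2('s19')
E
```

```text
t 29.15 grasp [ 0.5083 -0.0994  0.1839] yaw 179.7 tilt 0.34 gap mm 62.0 grip 29.7 F [ -1.2 -20.9   7.5] q [-0.44  0.54  0.76  2.15 -0.59  0.68 -2.41]
-85 1 [-67. -67. -67.]
-75 43 [-66.  -2.  11.]
-65 45 [-47.  -7.  10.]
-55 20 [-12. -10.  48.]
-45 22 [-11.  20.  50.]
-35 19 [-10.  -6.  52.]
-25 13 [-10.  -6.  54.]
-15 14 [-7. -4. -3.]
-5 17 [-4. -2. 56.]
5 22 [-3.  0. 59.]
15 10 [-1.  0.  3.]
```

Emit:
send_rows(
  commands=[
    {"dx":-0.2,"dy":0,"dz":-0.35,"twist":0,"gripper":6.0},
    {"dx":-0.4,"dy":0,"dz":-0.7,"twist":0,"gripper":6.0},
    {"dx":-0.6,"dy":0,"dz":-1.0,"twist":0,"gripper":6.0},
    {"dx":-0.8,"dy":0,"dz":-1.3,"twist":0,"gripper":6.0},
    {"dx":-1.0,"dy":0,"dz":-1.6,"twist":0,"gripper":6.0},
    {"dx":-1.2,"dy":0,"dz":-1.85,"twist":0,"gripper":6.0},
    {"dx":-1.4,"dy":0,"dz":-2.1,"twist":0,"gripper":6.0},
    {"dx":-1.6,"dy":0,"dz":-2.3,"twist":0,"gripper":6.0},
  ],
)

```text
time_s: 30.0
tcp_pos: [0.5074, -0.0765, 0.2113]
orientation: [0.707, -0.707, -0.006, 0.002]
ft_force: [0.1, 0.3, 0.1]
finger_gap: 0.67
grip_force: 30.0
```

```bash
python3 - <<'E'
from h import *
look2('s20')
E
```

```text
t 30.0 grasp [ 0.5073 -0.0765  0.2053] yaw -179.9 tilt 0.66 gap mm 62.3 grip 30.0 F [0.1 0.3 0.1] q [-0.51  0.5   0.8   2.14 -0.55  0.73 -2.48]
-95 1 [-69. -69. -69.]
-75 41 [-62.   2.  15.]
-65 51 [-57.  -4.  45.]
-55 39 [-65. -13.  48.]
-45 34 [-68. -38.  48.]
-35 18 [-10.  -7.  52.]
-25 8 [-8. -7. -3.]
-15 15 [-7. -4. 14.]
-5 18 [-4. -0. 57.]
5 15 [-3.  1. 57.]
15 13 [-2. -1.  2.]
```

Emit:
send_rows(
  commands=[
    {"dx":1.5,"dy":0,"dz":-0.2,"twist":0,"gripper":6.0},
    {"dx":3.2,"dy":0,"dz":0,"twist":0,"gripper":6.0},
    {"dx":3.3,"dy":0,"dz":1.0,"twist":0,"gripper":6.0},
    {"dx":3.3,"dy":0,"dz":2.2,"twist":0,"gripper":6.0},
    {"dx":2.8,"dy":0,"dz":2.3,"twist":0,"gripper":6.0},
    {"dx":2.4,"dy":0,"dz":2.2,"twist":0,"gripper":6.0},
    {"dx":2.1,"dy":0,"dz":2.0,"twist":0,"gripper":6.0},
    {"dx":1.8,"dy":0,"dz":1.75,"twist":0,"gripper":6.0},
    {"dx":1.5,"dy":0,"dz":1.5,"twist":0,"gripper":6.0},
    {"dx":1.2,"dy":0,"dz":1.2,"twist":0,"gripper":6.0},
  ],
)

```text
time_s: 31.05
tcp_pos: [0.5073, -0.0909, 0.2001]
orientation: [-0.707, 0.707, 0.004, -0.002]
ft_force: [-2.4, -9.6, 4.5]
finger_gap: 0.669
grip_force: 29.8
```

```bash
python3 - <<'E'
from h import *
look2('s21')
E
```

```text
t 31.05 grasp [ 0.5073 -0.0909  0.1941] yaw 180.0 tilt 0.5 gap mm 62.2 grip 29.8 F [-2.4 -9.6  4.5] q [-0.46  0.52  0.78  2.14 -0.57  0.7  -2.44]
-85 1 [-68. -68. -68.]
-75 45 [-66.   8.  28.]
-65 89 [-62.  -9.   8.]
-55 32 [-38. -21.  -3.]
-45 7 [-24. -22. -20.]
-35 5 [-21. -18. -15.]
-25 6 [-14. -14. -11.]
-15 4 [-11.  -8.  -7.]
-5 14 [-6. -5. 57.]
5 3 [-3. -1.  2.]
15 10 [0. 2. 4.]
25 4 [4. 5. 5.]
```

Emit:
send_rows(
  commands=[
    {"dx":-0.3,"dy":0,"dz":-0.15,"twist":0,"gripper":6.0},
    {"dx":-0.6,"dy":0,"dz":-0.4,"twist":0,"gripper":6.0},
    {"dx":-0.9,"dy":0,"dz":-0.65,"twist":0,"gripper":6.0},
    {"dx":-1.2,"dy":0,"dz":-0.9,"twist":0,"gripper":6.0},
    {"dx":-1.5,"dy":0,"dz":-1.1,"twist":0,"gripper":6.0},
  ],
)

```text
time_s: 31.6
tcp_pos: [0.508, -0.0767, 0.2119]
orientation: [-0.707, 0.707, 0.003, -0.002]
ft_force: [-2.3, -11.4, 9.8]
finger_gap: 0.668
grip_force: 29.8
```

```bash
python3 - <<'E'
from h import *
look2('s22')
E
```

```text
t 31.6 grasp [ 0.508  -0.0767  0.2059] yaw 180.0 tilt 0.39 gap mm 62.1 grip 29.8 F [ -2.3 -11.4   9.8] q [-0.51  0.5   0.8   2.14 -0.55  0.72 -2.48]
-75 32 [-62.   1.   9.]
-65 47 [-58.  -7.   9.]
-55 71 [-58. -19.  18.]
-45 43 [-66. -31.  25.]
-35 5 [34. 36. 38.]
-25 4 [-27.   7.  43.]
-15 10 [-21.  47.  52.]
-5 3 [-10.  54.  55.]
5 2 [-4. -4. -4.]
25 8 [ 6.  9. 10.]
35 3 [10. 11. 14.]
```

Emit:
send_rows(
  commands=[
    {"dx":-0.3,"dy":0,"dz":-0.15,"twist":0,"gripper":6.0},
    {"dx":-0.6,"dy":0,"dz":-0.35,"twist":0,"gripper":6.0},
    {"dx":-0.9,"dy":0,"dz":-0.5,"twist":0,"gripper":6.0},
    {"dx":-1.2,"dy":0,"dz":-0.65,"twist":0,"gripper":6.0},
    {"dx":-1.5,"dy":0,"dz":-0.8,"twist":0,"gripper":6.0},
    {"dx":-1.8,"dy":0,"dz":-0.9,"twist":0,"gripper":6.0},
  ],
)

```text
time_s: 32.25
tcp_pos: [0.5084, -0.058, 0.221]
orientation: [-0.707, 0.707, 0.003, -0.001]
ft_force: [-2.2, -9.4, 12.0]
finger_gap: 0.664
grip_force: 29.8
```

```bash
python3 - <<'E'
from h import *
look2('s23')
E
```

```text
t 32.25 grasp [ 0.5084 -0.0579  0.215 ] yaw 180.0 tilt 0.4 gap mm 61.8 grip 29.8 F [-2.2 -9.4 12. ] q [-0.57  0.49  0.83  2.13 -0.54  0.74 -2.52]
-65 19 [-18. -13.  -4.]
-55 58 [-24. -11.   7.]
-45 39 [-61. -19.  19.]
-35 27 [-63.  24.  31.]
-25 32 [-66.  37.  45.]
-15 21 [-44. -36.  52.]
-5 16 [-35. -28. -21.]
5 17 [-19. -15.  -9.]
15 17 [-8. -4.  3.]
25 13 [ 4.  9. 15.]
35 5 [16. 17. 20.]
45 1 [21. 21. 21.]
```

Emit:
send_rows(
  commands=[
    {"dx":-0.3,"dy":0,"dz":-0.1,"twist":0,"gripper":6.0},
    {"dx":-0.6,"dy":0,"dz":-0.2,"twist":0,"gripper":6.0},
    {"dx":-0.9,"dy":0,"dz":-0.25,"twist":0,"gripper":6.0},
    {"dx":-1.2,"dy":0,"dz":-0.3,"twist":0,"gripper":6.0},
    {"dx":-1.5,"dy":0,"dz":-0.3,"twist":0,"gripper":6.0},
    {"dx":-1.7,"dy":0,"dz":-0.3,"twist":0,"gripper":6.0},
  ],
)

```text
time_s: 32.9
tcp_pos: [0.5089, -0.0405, 0.2244]
orientation: [0.707, -0.707, -0.003, 0.001]
ft_force: [-1.8, -6.3, 17.3]
finger_gap: 0.663
grip_force: 29.8
```

```bash
python3 - <<'E'
from h import *
look2('s24')
E
```

```text
t 32.9 grasp [ 0.5088 -0.0405  0.2184] yaw -180.0 tilt 0.39 gap mm 61.7 grip 29.8 F [-1.8 -6.3 17.3] q [-0.61  0.49  0.85  2.13 -0.55  0.75 -2.55]
-55 15 [-23. -18.  -9.]
-45 40 [-18.  -4.   9.]
-35 30 [ 6. 15. 24.]
-25 46 [-40.  34.  46.]
-15 22 [-68. -55.  52.]
-5 12 [-65. -46. -36.]
5 29 [-40. -33. -24.]
15 36 [-26. -13.  -3.]
25 43 [-4.  7. 19.]
35 14 [17. 21. 25.]
45 1 [30. 30. 30.]
```

Emit:
send_rows(
  commands=[
    {"dx":-0.3,"dy":0,"dz":0,"twist":0,"gripper":6.0},
    {"dx":-0.6,"dy":0,"dz":0.05,"twist":0,"gripper":6.0},
    {"dx":-0.9,"dy":0,"dz":0.1,"twist":0,"gripper":6.0},
    {"dx":-1.2,"dy":0,"dz":0.15,"twist":0,"gripper":6.0},
  ],
)

```text
time_s: 33.35
tcp_pos: [0.5097, -0.0283, 0.2235]
orientation: [0.707, -0.707, -0.003, 0.0]
ft_force: [0.2, -4.2, 21.3]
finger_gap: 0.669
grip_force: 29.7
```

```bash
python3 - <<'E'
from h import *
look2('s25')
E
```

```text
t 33.35 grasp [ 0.5097 -0.0283  0.2175] yaw -180.0 tilt 0.32 gap mm 62.2 grip 29.7 F [ 0.2 -4.2 21.3] q [-0.64  0.49  0.86  2.14 -0.56  0.75 -2.56]
-45 2 [-6. -0.  6.]
-35 57 [-6.  6. 25.]
-25 51 [ 7. 31. 43.]
-15 14 [-67.  45.  49.]
-5 11 [-68. -60. -54.]
5 10 [-66. -53. -42.]
15 47 [-38. -28.  -9.]
25 72 [-19.   2.  21.]
35 33 [12. 26. 33.]
45 1 [35. 35. 35.]
```

Emit:
send_rows(
  commands=[
    {"dx":0,"dy":0,"dz":-3,"twist":0,"gripper":6.0},
    {"dx":0,"dy":0,"dz":-7,"twist":-4,"gripper":6.0},
    {"dx":0,"dy":0,"dz":-11.5,"twist":-12,"gripper":6.0},
    {"dx":0,"dy":0,"dz":-11.5,"twist":-20,"gripper":6.0},
    {"dx":0,"dy":0,"dz":-11.5,"twist":-28,"gripper":6.0},
    {"dx":0,"dy":0,"dz":-11.5,"twist":-36,"gripper":6.0},
    {"dx":0,"dy":0,"dz":-11.5,"twist":-44,"gripper":6.0},
    {"dx":0,"dy":0,"dz":-11.5,"twist":-52,"gripper":6.0},
    {"dx":0,"dy":0,"dz":-11.5,"twist":-60,"gripper":6.0},
    {"dx":0,"dy":0,"dz":-11.5,"twist":-68,"gripper":6.0},
    {"dx":0,"dy":0,"dz":-11.5,"twist":-76,"gripper":6.0},
    {"dx":0,"dy":0,"dz":-11.5,"twist":-84,"gripper":6.0},
  ],
)

```text
time_s: 34.6
tcp_pos: [0.5084, -0.0269, 0.3364]
orientation: [0.999, -0.049, -0.005, -0.003]
ft_force: [-0.7, 0.4, -0.5]
finger_gap: 0.67
grip_force: 29.9
```

Emit:
send_rows(
  commands=[
    {"dx":0,"dy":0,"dz":0,"twist":-8,"gripper":6.0},
    {"dx":0,"dy":0,"dz":0,"twist":-16,"gripper":6.0},
    {"dx":0,"dy":0,"dz":0,"twist":-24,"gripper":6.0},
    {"dx":0,"dy":0,"dz":0,"twist":-32,"gripper":6.0},
    {"dx":0,"dy":0,"dz":0,"twist":-40,"gripper":6.0},
    {"dx":0,"dy":0,"dz":0,"twist":-48,"gripper":6.0},
    {"dx":0,"dy":0,"dz":0,"twist":-56,"gripper":6.0},
    {"dx":0,"dy":0,"dz":0,"twist":-64,"gripper":6.0},
    {"dx":0,"dy":0,"dz":0,"twist":-72,"gripper":6.0},
    {"dx":0,"dy":0,"dz":0,"twist":-80,"gripper":6.0},
    {"dx":0,"dy":0,"dz":0,"twist":-80,"gripper":6.0},
  ],
)

```text
time_s: 35.7
tcp_pos: [0.5084, -0.0271, 0.3363]
orientation: [0.798, 0.603, -0.002, -0.005]
ft_force: [-0.8, 0.1, -0.7]
finger_gap: 0.663
grip_force: 29.9
```

```bash
python3 - <<'E'
from h import *
to((.455,.235,.33),(.455,.235,.1),yaw=-15.7)
E
```

```text
t 35.7 grasp [ 0.5084 -0.027   0.3303] yaw -15.8 tilt 0.65 gap mm 61.7 grip 29.9 F [-0.8  0.1 -0.7] q [-0.32  0.24  0.33  1.98 -0.1   0.94 -0.21]
(0.455, 0.235, 0.33) -> [ 23.76 -12.27   0.23] twist -0.1
(0.455, 0.235, 0.1) -> [ 23.7  -12.02  23.23] twist -0.1
```

Emit:
send_rows(
  commands=[
    {"dx":4,"dy":-2,"dz":0,"twist":0,"gripper":6.0},
    {"dx":8,"dy":-4,"dz":0,"twist":0,"gripper":6.0},
    {"dx":12,"dy":-6,"dz":0,"twist":0,"gripper":6.0},
    {"dx":16,"dy":-8,"dz":0,"twist":0,"gripper":6.0},
    {"dx":20,"dy":-10,"dz":0,"twist":0,"gripper":6.0},
    {"dx":23.7,"dy":-12.1,"dz":0,"twist":0,"gripper":6.0},
    {"dx":23.7,"dy":-12.1,"dz":4,"twist":0,"gripper":6.0},
    {"dx":23.7,"dy":-12.1,"dz":8.5,"twist":0,"gripper":6.0},
    {"dx":23.7,"dy":-12.1,"dz":13,"twist":0,"gripper":6.0},
    {"dx":23.7,"dy":-12.1,"dz":17.5,"twist":0,"gripper":6.0},
    {"dx":23.7,"dy":-12.1,"dz":21,"twist":0,"gripper":6.0},
    {"dx":23.7,"dy":-12.1,"dz":23,"twist":0,"gripper":6.0},
  ],
)

```text
time_s: 36.9
tcp_pos: [0.454, 0.2347, 0.1054]
orientation: [0.8, 0.601, -0.004, -0.005]
ft_force: [0.4, -0.4, -0.2]
finger_gap: 0.666
grip_force: 29.9
```

Emit:
send_rows(
  commands=[
    {"dx":0,"dy":0,"dz":0.8,"twist":0,"gripper":6.0},
    {"dx":0,"dy":0,"dz":1.6,"twist":0,"gripper":6.0},
    {"dx":0,"dy":0,"dz":2.3,"twist":0,"gripper":6.0},
    {"dx":0,"dy":0,"dz":2.8,"twist":0,"gripper":6.0},
    {"dx":0,"dy":0,"dz":3.2,"twist":0,"gripper":6.0},
    {"dx":0,"dy":0,"dz":3.5,"twist":0,"gripper":6.0},
  ],
)

```text
time_s: 37.5
tcp_pos: [0.4549, 0.2351, 0.073]
orientation: [0.798, 0.602, -0.002, -0.005]
ft_force: [-0.9, -0.5, -0.9]
finger_gap: 0.665
grip_force: 29.9
```

```bash
python3 - <<'E'
from h import *
look2('s26')
E
```

```text
t 37.5 grasp [0.4548 0.2352 0.067 ] yaw -16.0 tilt 0.64 gap mm 61.8 grip 29.9 F [-0.9 -0.5 -0.9] q [-0.64  0.63  0.08  2.22 -0.19  0.31 -0.67]
-105 5 [-68. -66. -64.]
-95 11 [-68. -66. -62.]
-85 7 [-68. -67. -63.]
-75 8 [-69. -67. -64.]
-65 10 [-69. -67. -63.]
-55 12 [-69. -68. -18.]
-45 44 [-67. -20.   5.]
-35 66 [-67.   0.  29.]
-25 77 [-66.  27.  49.]
-15 20 [-69.  32.  48.]
-5 13 [-69. -67. -61.]
5 9 [-69. -66. -64.]
15 8 [-69. -66. -65.]
25 7 [27. 28. 36.]
35 16 [25. 32. 35.]
45 1 [23. 23. 23.]
```

Emit:
send_rows(
  commands=[
    {"dx":0,"dy":0,"dz":0.3,"twist":0,"gripper":6.0},
    {"dx":0,"dy":0,"dz":0.6,"twist":0,"gripper":6.0},
    {"dx":0,"dy":0,"dz":0.9,"twist":0,"gripper":6.0},
    {"dx":0,"dy":0,"dz":1.2,"twist":0,"gripper":6.0},
    {"dx":0,"dy":0,"dz":1.4,"twist":0,"gripper":6.0},
    {"dx":0,"dy":0,"dz":1.4,"twist":0,"gripper":6.0},
  ],
)

```text
time_s: 38.15
tcp_pos: [0.4544, 0.235, 0.0585]
orientation: [0.798, 0.602, -0.003, -0.005]
ft_force: [-0.4, 0.8, -0.5]
finger_gap: 0.666
grip_force: 29.9
```

```bash
python3 - <<'E'
from h import *
look2('s27')
E
```

```text
t 38.15 grasp [0.4544 0.235  0.0525] yaw -16.0 tilt 0.68 gap mm 61.9 grip 29.9 F [-0.4  0.8 -0.5] q [-0.63  0.65  0.07  2.22 -0.2   0.28 -0.66]
-105 11 [-56. -54. -50.]
-95 13 [-55. -53. -51.]
-85 13 [-58. -52. -49.]
-75 13 [-57. -53. -49.]
-65 12 [-55. -53. -49.]
-55 11 [-55. -52. -34.]
-45 43 [-54. -20.   8.]
-35 79 [-55.  -4.  21.]
-25 72 [-52.  28.  52.]
-15 25 [-57.  26.  49.]
-5 6 [-56. -54. -52.]
25 3 [29. 31. 32.]
35 18 [23. 29. 34.]
45 2 [21. 26. 31.]
```

Emit:
send_rows(
  commands=[
    {"dx":0,"dy":0,"dz":0.3,"twist":0,"gripper":6.0},
    {"dx":0,"dy":0,"dz":0.6,"twist":0,"gripper":6.0},
    {"dx":0,"dy":0,"dz":0.8,"twist":0,"gripper":6.0},
    {"dx":0,"dy":0,"dz":0.8,"twist":0,"gripper":6.0},
  ],
)

```text
time_s: 38.6
tcp_pos: [0.4545, 0.2352, 0.0508]
orientation: [0.798, 0.602, -0.002, -0.005]
ft_force: [-0.8, 0.6, 3.0]
finger_gap: 0.667
grip_force: 29.9
```

```bash
python3 - <<'E'
from h import *
look2('s28')
E
```

```text
t 38.6 grasp [0.4544 0.2352 0.0448] yaw -16.0 tilt 0.66 gap mm 62.0 grip 29.9 F [-0.8  0.6  3. ] q [-0.63  0.67  0.07  2.22 -0.2   0.26 -0.66]
-105 9 [-47. -44. -42.]
-95 16 [-50. -47. -40.]
-85 14 [-47. -44. -40.]
-75 10 [-49. -45. -42.]
-65 11 [-49. -46. -43.]
-55 13 [-50. -46. -41.]
-45 43 [-47. -20.   3.]
-35 75 [-47.  -2.  28.]
-25 69 [-47.  25.  49.]
-15 19 [-48.  37.  50.]
-5 1 [-51. -51. -51.]
25 5 [25. 28. 33.]
35 21 [21. 28. 36.]
45 3 [29. 29. 30.]
```

Emit:
send_rows(
  commands=[
    {"dx":0,"dy":0,"dz":0,"twist":0,"gripper":6.6},
    {"dx":0,"dy":0,"dz":0,"twist":0,"gripper":7.2},
    {"dx":0,"dy":0,"dz":0,"twist":0,"gripper":8.2},
    {"dx":0,"dy":0,"dz":0,"twist":0,"gripper":9.3},
    {"dx":0,"dy":0,"dz":0,"twist":0,"gripper":9.3},
    {"dx":0,"dy":0,"dz":0,"twist":0,"gripper":9.3},
  ],
)

```text
time_s: 39.25
tcp_pos: [0.4545, 0.2351, 0.0508]
orientation: [0.798, 0.602, -0.003, -0.005]
ft_force: [-0.2, -0.1, -0.5]
finger_gap: 0.994
grip_force: 0.0
```

```bash
python3 - <<'E'
from h import *
look2('s29')
E
```

```text
t 39.25 grasp [0.4544 0.2351 0.0448] yaw -16.0 tilt 0.66 gap mm 92.5 grip 0.0 F [-0.2 -0.1 -0.5] q [-0.63  0.67  0.07  2.22 -0.2   0.26 -0.66]
-105 12 [-48. -44. -43.]
-95 13 [-48. -45. -40.]
-85 11 [-47. -46. -42.]
-75 15 [-51. -45. -40.]
-65 10 [-50. -45. -43.]
-55 42 [-46. -16.  35.]
-45 115 [-44.  -1.  36.]
-35 9 [-50. -15.  14.]
-5 1 [16. 16. 16.]
5 28 [14. 29. 40.]
15 30 [ 9. 22. 38.]
25 1 [9. 9. 9.]
```

Emit:
send_rows(
  commands=[
    {"dx":-0.6,"dy":0,"dz":-0.4,"twist":0,"gripper":9.3},
    {"dx":-1.2,"dy":0,"dz":-0.8,"twist":0,"gripper":9.3},
    {"dx":-1.8,"dy":0,"dz":-1.0,"twist":0,"gripper":9.3},
    {"dx":-1.8,"dy":0,"dz":-1.0,"twist":0,"gripper":7.5},
    {"dx":-1.8,"dy":0,"dz":-1.0,"twist":0,"gripper":6.8},
    {"dx":-1.8,"dy":0,"dz":-1.0,"twist":0,"gripper":6.3},
    {"dx":-1.8,"dy":0,"dz":-1.0,"twist":0,"gripper":6.0},
    {"dx":-1.8,"dy":0,"dz":-1.0,"twist":0,"gripper":6.0},
    {"dx":-1.8,"dy":0,"dz":-1.0,"twist":0,"gripper":6.0},
  ],
)

```text
time_s: 40.2
tcp_pos: [0.4496, 0.2179, 0.0607]
orientation: [0.798, 0.602, -0.003, -0.005]
ft_force: [-0.7, -0.1, -0.3]
finger_gap: 0.67
grip_force: 30.0
```

```bash
python3 - <<'E'
from h import *
look2('s30'); to((.529,.2705,.1),(.529,.2705,.06))
E
```

```text
t 40.2 grasp [0.4495 0.2179 0.0547] yaw -15.9 tilt 0.67 gap mm 62.3 grip 30.0 F [-0.7 -0.1 -0.3] q [-0.6   0.64  0.07  2.25 -0.19  0.26 -0.64]
-105 13 [-57. -56. -52.]
-95 13 [-57. -54. -49.]
-85 11 [-59. -54. -52.]
-75 12 [-57. -54. -51.]
-65 13 [-57. -55. -50.]
-55 10 [-58. -54. -51.]
-45 13 [-59. -55. -52.]
-35 73 [-53.  -8.  31.]
-25 89 [-57. -17.  23.]
-15 3 [-55. -11.  -1.]
15 2 [11. 18. 26.]
25 29 [-1. 16. 30.]
35 24 [-2. 10. 28.]
t 40.25 grasp [0.4495 0.2178 0.0547] yaw -15.9 tilt 0.67 gap mm 62.3 grip 30.0 F [ 1.2  0.1 -0.3] q [-0.6   0.64  0.07  2.25 -0.19  0.26 -0.64]
(0.529, 0.2705, 0.1) -> [ 7.26  6.14 -4.59] 
(0.529, 0.2705, 0.06) -> [ 7.25  6.19 -0.59]
```

Emit:
send_rows(
  commands=[
    {"dx":0,"dy":0,"dz":-2,"twist":0,"gripper":6.0},
    {"dx":0,"dy":0,"dz":-4.6,"twist":0,"gripper":6.0},
    {"dx":2,"dy":2,"dz":-4.6,"twist":0,"gripper":6.0},
    {"dx":4,"dy":4,"dz":-4.6,"twist":0,"gripper":6.0},
    {"dx":6,"dy":5.5,"dz":-4.6,"twist":0,"gripper":6.0},
    {"dx":7.25,"dy":6.2,"dz":-4.6,"twist":0,"gripper":6.0},
    {"dx":7.25,"dy":6.2,"dz":-4,"twist":0,"gripper":6.0},
    {"dx":7.25,"dy":6.2,"dz":-3,"twist":0,"gripper":6.0},
    {"dx":7.25,"dy":6.2,"dz":-2,"twist":0,"gripper":6.0},
    {"dx":7.25,"dy":6.2,"dz":-1.3,"twist":0,"gripper":6.0},
    {"dx":7.25,"dy":6.2,"dz":-0.9,"twist":0,"gripper":6.0},
    {"dx":7.25,"dy":6.2,"dz":-0.9,"twist":0,"gripper":6.0},
  ],
)

```text
time_s: 41.45
tcp_pos: [0.5288, 0.2699, 0.0685]
orientation: [0.798, 0.602, -0.003, -0.005]
ft_force: [1.1, 0.1, -1.7]
finger_gap: 0.667
grip_force: 30.0
```

Emit:
send_rows(
  commands=[
    {"dx":0,"dy":0,"dz":0.15,"twist":0,"gripper":6.0},
    {"dx":0,"dy":0,"dz":0.3,"twist":0,"gripper":6.0},
    {"dx":0,"dy":0,"dz":0.4,"twist":0,"gripper":6.0},
    {"dx":0,"dy":0,"dz":0.4,"twist":0,"gripper":6.0},
  ],
)

```text
time_s: 41.85
tcp_pos: [0.5292, 0.2704, 0.0653]
orientation: [0.798, 0.602, -0.002, -0.005]
ft_force: [0.3, -1.4, -1.7]
finger_gap: 0.671
grip_force: 30.0
```

```bash
python3 - <<'E'
from h import *
look2('s31')
E
```

```text
t 41.85 grasp [0.5292 0.2704 0.0593] yaw -16.0 tilt 0.66 gap mm 62.4 grip 30.0 F [ 0.3 -1.4 -1.7] q [-0.63  0.69  0.1   2.03 -0.18  0.43 -0.66]
-105 14 [-64. -61. -55.]
-95 8 [-62. -61. -56.]
-85 9 [-64. -59. -58.]
-75 3 [-65. -60. -60.]
-35 6 [26. 30. 31.]
-25 5 [22. 25. 27.]
15 4 [21. 25. 31.]
25 34 [ 1. 17. 32.]
35 16 [-2.  7. 25.]
```

Lower a hair, release, and rise.

Emit:
send_rows(
  commands=[
    {"dx":0,"dy":0,"dz":0.1,"twist":0,"gripper":6.0},
    {"dx":0,"dy":0,"dz":0.1,"twist":0,"gripper":6.0},
    {"dx":0,"dy":0,"dz":0.1,"twist":0,"gripper":6.6},
    {"dx":0,"dy":0,"dz":0.1,"twist":0,"gripper":7.5},
    {"dx":0,"dy":0,"dz":0.1,"twist":0,"gripper":9.3},
    {"dx":0,"dy":0,"dz":0.1,"twist":0,"gripper":9.3},
    {"dx":0,"dy":0,"dz":0.1,"twist":0,"gripper":9.3},
    {"dx":0,"dy":0,"dz":0.1,"twist":0,"gripper":9.3},
    {"dx":0,"dy":0,"dz":-2,"twist":0,"gripper":9.3},
    {"dx":0,"dy":0,"dz":-6,"twist":0,"gripper":9.3},
    {"dx":0,"dy":0,"dz":-10,"twist":0,"gripper":9.3},
    {"dx":0,"dy":0,"dz":-14,"twist":0,"gripper":9.3},
  ],
)

```text
time_s: 43.1
tcp_pos: [0.5304, 0.2694, 0.2066]
orientation: [0.798, 0.602, -0.003, -0.005]
ft_force: [0.2, -0.1, -0.4]
finger_gap: 0.998
grip_force: 0.0
```

Emit:
send_rows(
  commands=[
    {"dx":0,"dy":0,"dz":-4,"twist":0,"gripper":9.3},
    {"dx":0,"dy":0,"dz":-8,"twist":0,"gripper":9.3},
    {"dx":0,"dy":0,"dz":-12,"twist":0,"gripper":9.3},
    {"dx":-4,"dy":0,"dz":-15,"twist":0,"gripper":6.0},
    {"dx":-8,"dy":1,"dz":-15,"twist":0,"gripper":4.0},
    {"dx":-12,"dy":1,"dz":-15,"twist":0,"gripper":4.0},
    {"dx":-16,"dy":2,"dz":-15,"twist":0,"gripper":4.0},
    {"dx":-20,"dy":2,"dz":-15,"twist":0,"gripper":4.0},
    {"dx":-24,"dy":3,"dz":-15,"twist":0,"gripper":4.0},
    {"dx":-28,"dy":3,"dz":-15,"twist":0,"gripper":4.0},
    {"dx":-32,"dy":3,"dz":-15,"twist":0,"gripper":4.0},
    {"dx":-34,"dy":3,"dz":-15,"twist":0,"gripper":4.0},
  ],
)

```text
time_s: 44.3
tcp_pos: [0.4661, -0.0696, 0.3544]
orientation: [0.799, 0.601, -0.003, -0.005]
ft_force: [0.0, 0.1, -0.6]
finger_gap: 0.436
grip_force: 0.0
```

```bash
python3 - <<'E'
from h import *
to()
p,d=snap('top','t40'); snap('side','s40')
# beaker rim check
P=cloud('top',d); b=P[(np.hypot(*(P[:,:2]-[.53,.27]).T)<.06)&(P[:,2]>.075)&(P[:,2]<.095)]; print('bk',len(b),b.min(0),b.max(0))
# weights: blobs 15-45mm high in the region
for n,f in(('top','t40'),('side','s40')):
    dd=np.load(f'pics/{f}.npy'); m=ctrl.camera_model(n);T=np.array(m["world_from_camera"])
    v,u=np.mgrid[:480,:640]; X=np.stack([(u-m["cx"])/m["fx"]*dd,(v-m["cy"])/m["fy"]*dd,dd],-1)@T[:3,:3].T+T[:3,3]
    k=((X[...,2]>.013)&(X[...,2]<.05)&(X[...,0]>.36)&(X[...,0]<.72)&(X[...,1]<-.12)&(X[...,1]>-.48)).astype(np.uint8)
    nn,l,s,c=cv2.connectedComponentsWithStats(k)
    for i in range(1,nn):
        if s[i,4]>8: q=X[l==i]; print(n,np.round(c[i],1),s[i,4],'range mid',np.round((q.min(0)+q.max(0))/2,3),'size',np.round(np.ptp(q,axis=0)*1e3),'knob ray',np.round(w(n,None,*c[i],.02),3))
E
```

```text
t 44.3 grasp [ 0.466  -0.0695  0.3484] yaw -16.2 tilt 0.65 gap mm 40.6 grip 0.0 F [ 0.   0.1 -0.6] q [-0.27  0.17  0.36  2.03 -0.08  0.97 -0.16]
bk 96 [0.50039873 0.23909539 0.07544204] [0.56149563 0.29944475 0.09384008]
top [379.7 200.6] 253 range mid [ 0.696 -0.168  0.023] size [47. 67. 20.] knob ray [ 0.697 -0.168  0.02 ]
top [431.8 203.8] 54 range mid [ 0.687 -0.332  0.032] size [28. 37. 36.] knob ray [ 0.685 -0.329  0.02 ]
top [405.5 227.8] 28 range mid [ 0.609 -0.243  0.025] size [15. 17. 23.] knob ray [ 0.61  -0.244  0.02 ]
top [447.5 241.6] 29 range mid [ 0.565 -0.371  0.028] size [16. 17. 27.] knob ray [ 0.564 -0.371  0.02 ]
top [416.  250.5] 28 range mid [ 0.538 -0.273  0.025] size [16. 17. 23.] knob ray [ 0.538 -0.273  0.02 ]
top [452.5 275.4] 31 range mid [ 0.459 -0.379  0.026] size [16. 17. 23.] knob ray [ 0.46 -0.38  0.02]
top [484.5 294.7] 141 range mid [ 0.401 -0.471  0.023] size [81. 18. 20.] knob ray [ 0.4   -0.472  0.02 ]
top [427.1 285.5] 27 range mid [ 0.43  -0.301  0.024] size [15. 15. 22.] knob ray [ 0.43  -0.301  0.02 ]
side [385.9 312.9] 292 range mid [ 0.696
[... 320 characters left out ...]
246  0.024] size [16. 21. 20.] knob ray [ 0.608 -0.243  0.02 ]
side [328.5 341.2] 58 range mid [ 0.536 -0.274  0.024] size [18. 21. 21.] knob ray [ 0.536 -0.273  0.02 ]
side [397.1 355.3] 222 range mid [ 0.693 -0.344  0.031] size [43. 30. 37.] knob ray [ 0.692 -0.336  0.02 ]
side [284.8 351.4] 57 range mid [ 0.429 -0.304  0.024] size [15. 19. 20.] knob ray [ 0.429 -0.301  0.02 ]
side [344.8 368.7] 64 range mid [ 0.562 -0.373  0.023] size [16. 17. 20.] knob ray [ 0.563 -0.37   0.02 ]
side [299.6 374. ] 65 range mid [ 0.458 -0.38   0.023] size [16. 19. 21.] knob ray [ 0.459 -0.379  0.02 ]
side [275.1 405.6] 187 range mid [ 0.4   -0.47   0.023] size [78. 19. 10.] knob ray [ 0.4   -0.469  0.02 ]
```

```bash
cat >> h.py <<'E'
def chain(*ts):
    "successive tool shifts between grasp-point targets, first from the present pose"
    s,M,p=st(); p=p+.006*M[:,2]; print('t',s["time_s"],'at',np.round(p,4),'gap',round(s["finger_gap"]*93,1),'grip',s["grip_force"])
    for t in ts: print(t,np.round(M.T@(np.array(t)-p)*100,1)); p=np.array(t)
E
python3 - <<'E'
from h import *
chain((.541,-.201,.07),(.541,-.201,.023),(.541,-.201,.24),(.512,.07,.24),(.512,.07,.153))
E
```

```text
t 44.4 at [ 0.4663 -0.0692  0.3484] gap 40.6 grip 0.0
(0.541, -0.201, 0.07) [-10.6  11.2  27.7]
(0.541, -0.201, 0.023) [-0.   0.1  4.7]
(0.541, -0.201, 0.24) [  0.   -0.2 -21.7]
(0.512, 0.07, 0.24) [ 25.2 -10.4   0.2]
(0.512, 0.07, 0.153) [-0.   0.1  8.7]
```

Emit:
send_rows(
  commands=[
    {"dx":-3.5,"dy":3.7,"dz":0,"twist":0,"gripper":4.0},
    {"dx":-7,"dy":7.4,"dz":2,"twist":0,"gripper":4.0},
    {"dx":-10.6,"dy":11.2,"dz":4,"twist":0,"gripper":4.0},
    {"dx":-10.6,"dy":11.2,"dz":8.5,"twist":0,"gripper":4.0},
    {"dx":-10.6,"dy":11.2,"dz":13,"twist":0,"gripper":4.0},
    {"dx":-10.6,"dy":11.2,"dz":17.5,"twist":0,"gripper":4.0},
    {"dx":-10.6,"dy":11.2,"dz":22,"twist":0,"gripper":4.0},
    {"dx":-10.6,"dy":11.2,"dz":25.5,"twist":0,"gripper":4.0},
    {"dx":-10.6,"dy":11.2,"dz":27.7,"twist":0,"gripper":4.0},
    {"dx":-10.6,"dy":11.2,"dz":27.7,"twist":0,"gripper":4.0},
    {"dx":-10.6,"dy":11.2,"dz":27.7,"twist":0,"gripper":4.0},
  ],
)

```text
time_s: 45.5
tcp_pos: [0.5437, -0.1969, 0.0757]
orientation: [0.798, 0.602, -0.003, -0.006]
ft_force: [1.1, -0.7, 1.2]
finger_gap: 0.43
grip_force: 0.0
```

```bash
python3 - <<'E'
from h import *
chain((.541,-.201,.07),(.541,-.201,.023))
E
```

```text
t 45.5 at [ 0.5436 -0.1969  0.0697] gap 40.0 grip 0.0
(0.541, -0.201, 0.07) [-0.5 -0.1 -0. ]
(0.541, -0.201, 0.023) [-0.   0.1  4.7]
```

Emit:
send_rows(
  commands=[
    {"dx":-0.4,"dy":0,"dz":2,"twist":0,"gripper":4.0},
    {"dx":-0.4,"dy":0,"dz":4,"twist":0,"gripper":4.0},
    {"dx":-0.4,"dy":0,"dz":4.7,"twist":0,"gripper":4.0},
    {"dx":-0.4,"dy":0,"dz":4.7,"twist":0,"gripper":3.0},
    {"dx":-0.4,"dy":0,"dz":4.7,"twist":0,"gripper":1.5},
    {"dx":-0.4,"dy":0,"dz":4.7,"twist":0,"gripper":1.5},
    {"dx":-0.4,"dy":0,"dz":4.7,"twist":0,"gripper":1.5},
    {"dx":-0.4,"dy":0,"dz":2,"twist":0,"gripper":1.5},
    {"dx":-0.4,"dy":0,"dz":-3,"twist":0,"gripper":1.5},
    {"dx":-0.4,"dy":0,"dz":-8,"twist":0,"gripper":1.5},
    {"dx":-0.4,"dy":0,"dz":-13,"twist":0,"gripper":1.5},
    {"dx":-0.4,"dy":0,"dz":-17,"twist":0,"gripper":1.5},
  ],
)

```text
time_s: 46.7
tcp_pos: [0.5439, -0.2025, 0.249]
orientation: [0.798, 0.602, -0.002, -0.004]
ft_force: [1.0, 0.0, -1.0]
finger_gap: 0.184
grip_force: 30.0
```

```bash
python3 - <<'E'
from h import *
chain((.512,.07,.24),(.512,.07,.153))
E
```

```text
t 46.7 at [ 0.5439 -0.2024  0.243 ] gap 17.1 grip 29.994532763957977
(0.512, 0.07, 0.24) [ 25.3 -10.6   0.5]
(0.512, 0.07, 0.153) [-0.   0.1  8.7]
```

Emit:
send_rows(
  commands=[
    {"dx":3,"dy":-1.2,"dz":0,"twist":0,"gripper":1.5},
    {"dx":7,"dy":-2.8,"dz":0,"twist":0,"gripper":1.5},
    {"dx":11,"dy":-4.5,"dz":0,"twist":0,"gripper":1.5},
    {"dx":15,"dy":-6.2,"dz":0,"twist":0,"gripper":1.5},
    {"dx":19,"dy":-7.9,"dz":0,"twist":0,"gripper":1.5},
    {"dx":22.5,"dy":-9.4,"dz":0,"twist":0,"gripper":1.5},
    {"dx":25.3,"dy":-10.6,"dz":0.5,"twist":0,"gripper":1.5},
    {"dx":25.3,"dy":-10.6,"dz":3,"twist":0,"gripper":1.5},
    {"dx":25.3,"dy":-10.6,"dz":6,"twist":0,"gripper":1.5},
    {"dx":25.3,"dy":-10.6,"dz":8.5,"twist":0,"gripper":1.5},
    {"dx":25.3,"dy":-10.6,"dz":9.2,"twist":0,"gripper":1.5},
    {"dx":25.3,"dy":-10.6,"dz":9.2,"twist":0,"gripper":1.5},
  ],
)

```text
time_s: 47.9
tcp_pos: [0.5102, 0.0704, 0.1551]
orientation: [0.798, 0.602, -0.003, -0.005]
ft_force: [-0.4, -0.5, 1.2]
finger_gap: 0.185
grip_force: 30.0
```

Emit:
send_rows(
  commands=[
    {"dx":0,"dy":0,"dz":0,"twist":0,"gripper":2.3},
    {"dx":0,"dy":0,"dz":0,"twist":0,"gripper":2.8},
    {"dx":0,"dy":0,"dz":0,"twist":0,"gripper":2.8},
    {"dx":0,"dy":0,"dz":-3,"twist":0,"gripper":2.8},
    {"dx":0,"dy":0,"dz":-7,"twist":0,"gripper":4},
    {"dx":0,"dy":0,"dz":-9,"twist":0,"gripper":4},
    {"dx":-4,"dy":0,"dz":-9,"twist":0,"gripper":4},
    {"dx":-8,"dy":0,"dz":-9,"twist":0,"gripper":4},
    {"dx":-12,"dy":0,"dz":-9,"twist":0,"gripper":4},
    {"dx":-16,"dy":0,"dz":-9,"twist":0,"gripper":4},
    {"dx":-18,"dy":0,"dz":-9,"twist":0,"gripper":4},
    {"dx":-18,"dy":0,"dz":-9,"twist":0,"gripper":4},
  ],
)

```text
time_s: 49.1
tcp_pos: [0.4611, -0.1058, 0.2458]
orientation: [0.8, 0.6, -0.002, -0.005]
ft_force: [-0.7, 0.7, 0.5]
finger_gap: 0.429
grip_force: 0.0
```

```bash
cat >> h.py <<'E'
def scan(f):
    for n in('top','side'):
        p,dd=snap(n,f+n); m=ctrl.camera_model(n);T=np.array(m["world_from_camera"])
        v,u=np.mgrid[:480,:640]; X=np.stack([(u-m["cx"])/m["fx"]*dd,(v-m["cy"])/m["fy"]*dd,dd],-1)@T[:3,:3].T+T[:3,3]
        k=((X[...,2]>.012)&(X[...,2]<.05)&(X[...,0]>.36)&(X[...,0]<.65)&(X[...,1]<-.08)&(X[...,1]>-.44)).astype(np.uint8)
        nn,l,s,c=cv2.connectedComponentsWithStats(k)
        print(n,[tuple(np.round(w(n,None,*c[i],.02)[:2],3).tolist()) for i in range(1,nn) if s[i,4]>12])
        h=np.hypot(X[...,0]-.529,X[...,1]-.0835); z=X[...,2]
        if n=='top': print('sink mm', round(1e3*(.1475-np.median(z[(abs(h-.066)<.006)&(z>.09)&(z<.16)])),1),'inside',np.round(np.percentile(z[(h<.04)&(z<.2)],[5,50,95,99]),3) if ((h<.04)&(z<.2)).any() else '')
E
python3 - <<'E'
from h import *
scan('w1'); chain((.449,-.201,.07),(.449,-.201,.023),(.449,-.201,.24),(.54,.062,.24),(.54,.062,.149))
E
```

```text
top [(0.613, -0.244), (0.564, -0.371), (0.538, -0.273), (0.46, -0.38), (0.43, -0.3)]
sink mm 20.1 inside [0.082 0.09  0.11  0.121]
side [(0.449, -0.202), (0.608, -0.243), (0.536, -0.273), (0.43, -0.301), (0.563, -0.371), (0.459, -0.379)]
t 49.2 at [ 0.4622 -0.1028  0.2395] gap 39.9 grip 0.0
(0.449, -0.201, 0.07) [-9.9  1.6 16.9]
(0.449, -0.201, 0.023) [-0.   0.   4.7]
(0.449, -0.201, 0.24) [  0.1  -0.2 -21.7]
(0.54, 0.062, 0.24) [27.8  1.5  0.1]
(0.54, 0.062, 0.149) [-0.   0.1  9.1]
```

Emit:
send_rows(
  commands=[
    {"dx":-4,"dy":0.6,"dz":3,"twist":0,"gripper":4.0},
    {"dx":-7,"dy":1.2,"dz":6,"twist":0,"gripper":4.0},
    {"dx":-9.9,"dy":1.6,"dz":9.5,"twist":0,"gripper":4.0},
    {"dx":-9.9,"dy":1.6,"dz":13,"twist":0,"gripper":4.0},
    {"dx":-9.9,"dy":1.6,"dz":16.9,"twist":0,"gripper":4.0},
    {"dx":-9.9,"dy":1.6,"dz":19,"twist":0,"gripper":4.0},
    {"dx":-9.9,"dy":1.6,"dz":21,"twist":0,"gripper":4.0},
    {"dx":-9.9,"dy":1.6,"dz":21.6,"twist":0,"gripper":4.0},
    {"dx":-9.9,"dy":1.6,"dz":21.6,"twist":0,"gripper":3.0},
    {"dx":-9.9,"dy":1.6,"dz":21.6,"twist":0,"gripper":1.5},
    {"dx":-9.9,"dy":1.6,"dz":21.6,"twist":0,"gripper":1.5},
    {"dx":-9.9,"dy":1.6,"dz":21.6,"twist":0,"gripper":1.5},
  ],
)

```text
time_s: 50.4
tcp_pos: [0.4487, -0.2013, 0.0296]
orientation: [0.798, 0.602, -0.002, -0.004]
ft_force: [0.1, 0.3, 4.5]
finger_gap: 0.183
grip_force: 30.0
```

Emit:
send_rows(
  commands=[
    {"dx":0,"dy":0,"dz":-3,"twist":0,"gripper":1.5},
    {"dx":0,"dy":0,"dz":-8,"twist":0,"gripper":1.5},
    {"dx":0,"dy":0,"dz":-13,"twist":0,"gripper":1.5},
    {"dx":0,"dy":-0.2,"dz":-18,"twist":0,"gripper":1.5},
    {"dx":0,"dy":-0.2,"dz":-21.7,"twist":0,"gripper":1.5},
    {"dx":4,"dy":0.2,"dz":-21.7,"twist":0,"gripper":1.5},
    {"dx":8,"dy":0.5,"dz":-21.7,"twist":0,"gripper":1.5},
    {"dx":12,"dy":0.8,"dz":-21.7,"twist":0,"gripper":1.5},
    {"dx":16,"dy":1,"dz":-21.7,"twist":0,"gripper":1.5},
    {"dx":20,"dy":1.2,"dz":-21.7,"twist":0,"gripper":1.5},
    {"dx":24,"dy":1.3,"dz":-21.7,"twist":0,"gripper":1.5},
    {"dx":27.8,"dy":1.3,"dz":-21.7,"twist":0,"gripper":1.5},
  ],
)

```text
time_s: 51.6
tcp_pos: [0.5393, 0.0631, 0.2467]
orientation: [0.798, 0.602, -0.002, -0.005]
ft_force: [0.5, -0.5, 0.2]
finger_gap: 0.183
grip_force: 30.0
```

Emit:
send_rows(
  commands=[
    {"dx":0,"dy":0,"dz":0,"twist":0,"gripper":1.5},
    {"dx":0,"dy":0,"dz":0,"twist":0,"gripper":1.5},
  ],
)

```text
time_s: 51.8
tcp_pos: [0.5389, 0.0619, 0.2463]
orientation: [0.798, 0.603, -0.003, -0.005]
ft_force: [-0.9, -1.0, -0.0]
finger_gap: 0.186
grip_force: 30.0
```

```bash
python3 - <<'E'
from h import *
chain((.54,.062,.24),(.54,.062,.149),(.54,.062,.24),(.538,-.12,.24))
E
```

```text
t 51.8 at [0.5388 0.062  0.2403] gap 17.3 grip 29.99059170484543
(0.54, 0.062, 0.24) [0.  0.1 0. ]
(0.54, 0.062, 0.149) [-0.   0.1  9.1]
(0.54, 0.062, 0.24) [ 0.  -0.1 -9.1]
(0.538, -0.12, 0.24) [-17.6   4.8  -0.1]
```

Emit:
send_rows(
  commands=[
    {"dx":0,"dy":0.1,"dz":3,"twist":0,"gripper":1.5},
    {"dx":0,"dy":0.1,"dz":6,"twist":0,"gripper":1.5},
    {"dx":0,"dy":0.1,"dz":8.5,"twist":0,"gripper":1.5},
    {"dx":0,"dy":0.1,"dz":9.1,"twist":0,"gripper":1.5},
    {"dx":0,"dy":0.1,"dz":9.1,"twist":0,"gripper":2.3},
    {"dx":0,"dy":0.1,"dz":9.1,"twist":0,"gripper":2.8},
    {"dx":0,"dy":0.1,"dz":9.1,"twist":0,"gripper":2.8},
    {"dx":0,"dy":0.1,"dz":6,"twist":0,"gripper":2.8},
    {"dx":0,"dy":0,"dz":2,"twist":0,"gripper":2.8},
    {"dx":0,"dy":0,"dz":0,"twist":0,"gripper":4},
    {"dx":-4,"dy":1.1,"dz":0,"twist":0,"gripper":4},
    {"dx":-8,"dy":2.2,"dz":0,"twist":0,"gripper":4},
  ],
)

```text
time_s: 53.0
tcp_pos: [0.539, -0.0214, 0.2476]
orientation: [0.797, 0.604, -0.001, -0.004]
ft_force: [0.1, 0.2, 0.1]
finger_gap: 0.428
grip_force: 0.0
```

Emit:
send_rows(
  commands=[
    {"dx":-4,"dy":1.1,"dz":0,"twist":0,"gripper":4},
    {"dx":-8,"dy":2.2,"dz":0,"twist":0,"gripper":4},
    {"dx":-12,"dy":3.3,"dz":0,"twist":0,"gripper":4},
    {"dx":-16,"dy":4.4,"dz":1,"twist":0,"gripper":4},
    {"dx":-20,"dy":5.5,"dz":4,"twist":0,"gripper":4},
    {"dx":-23,"dy":6.3,"dz":8,"twist":0,"gripper":4},
    {"dx":-24.3,"dy":6.7,"dz":12,"twist":0,"gripper":4},
    {"dx":-24.3,"dy":6.7,"dz":15,"twist":0,"gripper":4},
    {"dx":-24.3,"dy":6.7,"dz":16.8,"twist":0,"gripper":4},
    {"dx":-24.3,"dy":6.7,"dz":16.8,"twist":0,"gripper":4},
    {"dx":-24.3,"dy":6.7,"dz":16.8,"twist":0,"gripper":4},
  ],
)

```text
time_s: 54.1
tcp_pos: [0.5346, -0.2733, 0.0773]
orientation: [0.798, 0.602, -0.002, -0.005]
ft_force: [0.2, -0.6, 0.2]
finger_gap: 0.429
grip_force: 0.0
```

```bash
python3 - <<'E'
from h import *
scan('w2'); chain((.537,-.273,.07),(.537,-.273,.023),(.537,-.273,.24),(.513,.095,.24),(.513,.095,.145),(.513,.095,.24),(.43,-.301,.24),(.43,-.301,.07))
E
```

```text
top [(0.46, -0.38)]
sink mm 24.0 inside [0.079 0.086 0.11  0.119]
side [(0.608, -0.244), (0.536, -0.274), (0.429, -0.3), (0.563, -0.371), (0.458, -0.38)]
t 54.2 at [ 0.535  -0.2732  0.072 ] gap 40.0 grip 0.0
(0.537, -0.273, 0.07) [0.1 0.2 0.2]
(0.537, -0.273, 0.023) [-0.   0.   4.7]
(0.537, -0.273, 0.24) [  0.   -0.2 -21.7]
(0.513, 0.095, 0.24) [ 34.7 -12.4   0.2]
(0.513, 0.095, 0.145) [-0.   0.1  9.5]
(0.513, 0.095, 0.24) [ 0.  -0.1 -9.5]
(0.43, -0.301, 0.24) [-40.4   2.9  -0.1]
(0.43, -0.301, 0.07) [-0.   0.2 17. ]
```

Emit:
send_rows(
  commands=[
    {"dx":0.1,"dy":0.2,"dz":2,"twist":0,"gripper":4.0},
    {"dx":0.1,"dy":0.2,"dz":4,"twist":0,"gripper":4.0},
    {"dx":0.1,"dy":0.2,"dz":4.9,"twist":0,"gripper":4.0},
    {"dx":0.1,"dy":0.2,"dz":4.9,"twist":0,"gripper":3.0},
    {"dx":0.1,"dy":0.2,"dz":4.9,"twist":0,"gripper":1.5},
    {"dx":0.1,"dy":0.2,"dz":4.9,"twist":0,"gripper":1.5},
    {"dx":0.1,"dy":0.2,"dz":4.9,"twist":0,"gripper":1.5},
    {"dx":0.1,"dy":0.2,"dz":2,"twist":0,"gripper":1.5},
    {"dx":0.1,"dy":0.2,"dz":-3,"twist":0,"gripper":1.5},
    {"dx":0.1,"dy":0.1,"dz":-8,"twist":0,"gripper":1.5},
    {"dx":0.1,"dy":0,"dz":-13,"twist":0,"gripper":1.5},
    {"dx":0.1,"dy":0,"dz":-16.8,"twist":0,"gripper":1.5},
  ],
)

```text
time_s: 55.4
tcp_pos: [0.5362, -0.2732, 0.2479]
orientation: [0.799, 0.602, -0.002, -0.004]
ft_force: [1.1, 0.9, 1.1]
finger_gap: 0.183
grip_force: 30.0
```

Emit:
send_rows(
  commands=[
    {"dx":4,"dy":-1.2,"dz":0,"twist":0,"gripper":1.5},
    {"dx":8,"dy":-2.5,"dz":0,"twist":0,"gripper":1.5},
    {"dx":12,"dy":-3.7,"dz":0,"twist":0,"gripper":1.5},
    {"dx":16,"dy":-5,"dz":0,"twist":0,"gripper":1.5},
    {"dx":20,"dy":-6.2,"dz":0,"twist":0,"gripper":1.5},
    {"dx":24,"dy":-7.4,"dz":0,"twist":0,"gripper":1.5},
    {"dx":28,"dy":-8.6,"dz":0,"twist":0,"gripper":1.5},
    {"dx":32,"dy":-9.8,"dz":0,"twist":0,"gripper":1.5},
    {"dx":34.2,"dy":-10.5,"dz":0.2,"twist":0,"gripper":1.5},
    {"dx":34.2,"dy":-10.5,"dz":0.2,"twist":0,"gripper":1.5},
    {"dx":34.2,"dy":-10.5,"dz":0.2,"twist":0,"gripper":1.5},
  ],
)

```text
time_s: 56.5
tcp_pos: [0.529, 0.0849, 0.2445]
orientation: [0.798, 0.603, -0.002, -0.005]
ft_force: [0.7, -0.3, -0.3]
finger_gap: 0.182
grip_force: 30.0
```

```bash
python3 - <<'E'
from h import *
chain((.53,.085,.24),(.53,.085,.145),(.53,.085,.24),(.429,-.301,.24),(.429,-.301,.07))
E
```

```text
t 56.5 at [0.529  0.0849 0.2385] gap 16.9 grip 29.992787539958954
(0.53, 0.085, 0.24) [ 0.   0.1 -0.1]
(0.53, 0.085, 0.145) [-0.   0.1  9.5]
(0.53, 0.085, 0.24) [ 0.  -0.1 -9.5]
(0.429, -0.301, 0.24) [-39.9   0.9  -0.1]
(0.429, -0.301, 0.07) [-0.   0.2 17. ]
```

Emit:
send_rows(
  commands=[
    {"dx":0,"dy":0.1,"dz":3,"twist":0,"gripper":1.5},
    {"dx":0,"dy":0.1,"dz":6,"twist":0,"gripper":1.5},
    {"dx":0,"dy":0.1,"dz":8.8,"twist":0,"gripper":1.5},
    {"dx":0,"dy":0.1,"dz":9.3,"twist":0,"gripper":1.5},
    {"dx":0,"dy":0.1,"dz":9.3,"twist":0,"gripper":2.3},
    {"dx":0,"dy":0.1,"dz":9.3,"twist":0,"gripper":2.8},
    {"dx":0,"dy":0.1,"dz":9.3,"twist":0,"gripper":2.8},
    {"dx":0,"dy":0.1,"dz":6,"twist":0,"gripper":2.8},
    {"dx":0,"dy":0,"dz":2,"twist":0,"gripper":2.8},
    {"dx":0,"dy":0,"dz":0,"twist":0,"gripper":4},
    {"dx":-4,"dy":0.1,"dz":0,"twist":0,"gripper":4},
    {"dx":-8,"dy":0.2,"dz":0,"twist":0,"gripper":4},
  ],
)

```text
time_s: 57.7
tcp_pos: [0.5097, 0.0075, 0.2459]
orientation: [0.797, 0.603, -0.001, -0.004]
ft_force: [0.6, -1.5, -0.0]
finger_gap: 0.43
grip_force: 0.0
```

Emit:
send_rows(
  commands=[
    {"dx":-4,"dy":0.1,"dz":0,"twist":0,"gripper":4},
    {"dx":-8,"dy":0.2,"dz":0,"twist":0,"gripper":4},
    {"dx":-12,"dy":0.3,"dz":0,"twist":0,"gripper":4},
    {"dx":-16,"dy":0.4,"dz":0,"twist":0,"gripper":4},
    {"dx":-20,"dy":0.5,"dz":2,"twist":0,"gripper":4},
    {"dx":-24,"dy":0.6,"dz":5,"twist":0,"gripper":4},
    {"dx":-28,"dy":0.7,"dz":8,"twist":0,"gripper":4},
    {"dx":-31,"dy":0.8,"dz":11.5,"twist":0,"gripper":4},
    {"dx":-31.9,"dy":0.9,"dz":15,"twist":0,"gripper":4},
    {"dx":-31.9,"dy":0.9,"dz":16.9,"twist":0,"gripper":4},
    {"dx":-31.9,"dy":0.9,"dz":16.9,"twist":0,"gripper":4},
    {"dx":-31.9,"dy":0.9,"dz":16.9,"twist":0,"gripper":4},
  ],
)

```text
time_s: 58.9
tcp_pos: [0.4287, -0.3011, 0.0752]
orientation: [0.798, 0.602, -0.002, -0.005]
ft_force: [0.3, -0.8, 0.7]
finger_gap: 0.433
grip_force: 0.0
```

```bash
python3 - <<'E'
from h import *
scan('w3'); chain((.4295,-.301,.07),(.4295,-.301,.023),(.4295,-.301,.24),(.555,.08,.24),(.555,.08,.141),(.555,.08,.24),(.459,-.38,.24),(.459,-.38,.07))
E
```

```text
top [(0.609, -0.243), (0.564, -0.37)]
sink mm 28.4 inside [0.075 0.083 0.11  0.114]
side [(0.608, -0.245), (0.429, -0.3), (0.563, -0.371), (0.459, -0.379)]
t 59.0 at [ 0.4292 -0.301   0.0698] gap 39.9 grip 0.0
(0.4295, -0.301, 0.07) [ 0.  0. -0.]
(0.4295, -0.301, 0.023) [-0.   0.   4.7]
(0.4295, -0.301, 0.24) [  0.   -0.2 -21.7]
(0.555, 0.08, 0.24) [40.1  1.6  0.1]
(0.555, 0.08, 0.141) [-0.   0.1  9.9]
(0.555, 0.08, 0.24) [ 0.  -0.1 -9.9]
(0.459, -0.38, 0.24) [-46.9   3.4  -0.1]
(0.459, -0.38, 0.07) [-0.   0.2 17. ]
```

Emit:
send_rows(
  commands=[
    {"dx":0,"dy":0,"dz":2,"twist":0,"gripper":4.0},
    {"dx":0,"dy":0,"dz":4,"twist":0,"gripper":4.0},
    {"dx":0,"dy":0,"dz":4.7,"twist":0,"gripper":4.0},
    {"dx":0,"dy":0,"dz":4.7,"twist":0,"gripper":3.0},
    {"dx":0,"dy":0,"dz":4.7,"twist":0,"gripper":1.5},
    {"dx":0,"dy":0,"dz":4.7,"twist":0,"gripper":1.5},
    {"dx":0,"dy":0,"dz":4.7,"twist":0,"gripper":1.5},
    {"dx":0,"dy":0,"dz":2,"twist":0,"gripper":1.5},
    {"dx":0,"dy":0,"dz":-3,"twist":0,"gripper":1.5},
    {"dx":0,"dy":-0.1,"dz":-8,"twist":0,"gripper":1.5},
    {"dx":0,"dy":-0.2,"dz":-13,"twist":0,"gripper":1.5},
    {"dx":0,"dy":-0.2,"dz":-17,"twist":0,"gripper":1.5},
  ],
)

```text
time_s: 60.2
tcp_pos: [0.4279, -0.3014, 0.2474]
orientation: [0.799, 0.602, -0.002, -0.004]
ft_force: [0.5, -0.5, -0.2]
finger_gap: 0.187
grip_force: 30.0
```

Emit:
send_rows(
  commands=[
    {"dx":4,"dy":0.1,"dz":0,"twist":0,"gripper":1.5},
    {"dx":8,"dy":0.2,"dz":0,"twist":0,"gripper":1.5},
    {"dx":12.5,"dy":0.3,"dz":0,"twist":0,"gripper":1.5},
    {"dx":17,"dy":0.4,"dz":0,"twist":0,"gripper":1.5},
    {"dx":21.5,"dy":0.6,"dz":0,"twist":0,"gripper":1.5},
    {"dx":26,"dy":0.8,"dz":0,"twist":0,"gripper":1.5},
    {"dx":30.5,"dy":0.9,"dz":0,"twist":0,"gripper":1.5},
    {"dx":35,"dy":1,"dz":0,"twist":0,"gripper":1.5},
    {"dx":38.5,"dy":1.1,"dz":0,"twist":0,"gripper":1.5},
    {"dx":40,"dy":1.1,"dz":0.1,"twist":0,"gripper":1.5},
    {"dx":40,"dy":1.1,"dz":0.1,"twist":0,"gripper":1.5},
    {"dx":40,"dy":1.1,"dz":0.1,"twist":0,"gripper":1.5},
  ],
)

```text
time_s: 61.4
tcp_pos: [0.5482, 0.0787, 0.2441]
orientation: [0.799, 0.602, -0.003, -0.005]
ft_force: [-0.1, -0.5, 0.1]
finger_gap: 0.181
grip_force: 30.0
```

```bash
python3 - <<'E'
from h import *
chain((.55,.08,.24),(.55,.08,.143),(.55,.08,.24),(.459,-.38,.24),(.459,-.38,.07))
E
```

```text
t 61.4 at [0.5481 0.0788 0.2381] gap 16.9 grip 29.992623031139374
(0.55, 0.08, 0.24) [ 0.2  0.1 -0.2]
(0.55, 0.08, 0.143) [-0.   0.1  9.7]
(0.55, 0.08, 0.24) [ 0.  -0.1 -9.7]
(0.459, -0.38, 0.24) [-46.7   3.9  -0.1]
(0.459, -0.38, 0.07) [-0.   0.2 17. ]
```

Emit:
send_rows(
  commands=[
    {"dx":0.1,"dy":0.1,"dz":3,"twist":0,"gripper":1.5},
    {"dx":0.1,"dy":0.1,"dz":6,"twist":0,"gripper":1.5},
    {"dx":0.1,"dy":0.1,"dz":8.8,"twist":0,"gripper":1.5},
    {"dx":0.1,"dy":0.1,"dz":9.5,"twist":0,"gripper":1.5},
    {"dx":0.1,"dy":0.1,"dz":9.5,"twist":0,"gripper":2.3},
    {"dx":0.1,"dy":0.1,"dz":9.5,"twist":0,"gripper":2.8},
    {"dx":0.1,"dy":0.1,"dz":9.5,"twist":0,"gripper":2.8},
    {"dx":0.1,"dy":0.1,"dz":6,"twist":0,"gripper":2.8},
    {"dx":0.1,"dy":0,"dz":2,"twist":0,"gripper":2.8},
    {"dx":0,"dy":0,"dz":-0.2,"twist":0,"gripper":4},
    {"dx":-4,"dy":0.3,"dz":-0.2,"twist":0,"gripper":4},
    {"dx":-8,"dy":0.7,"dz":-0.2,"twist":0,"gripper":4},
  ],
)

```text
time_s: 62.6
tcp_pos: [0.534, 0.0017, 0.2478]
orientation: [0.797, 0.603, -0.001, -0.004]
ft_force: [0.9, -1.1, -0.4]
finger_gap: 0.424
grip_force: 0.0
```

Emit:
send_rows(
  commands=[
    {"dx":-4.5,"dy":0.4,"dz":0,"twist":0,"gripper":4},
    {"dx":-9,"dy":0.8,"dz":0,"twist":0,"gripper":4},
    {"dx":-13.5,"dy":1.2,"dz":0,"twist":0,"gripper":4},
    {"dx":-18,"dy":1.6,"dz":0,"twist":0,"gripper":4},
    {"dx":-22.5,"dy":2,"dz":1,"twist":0,"gripper":4},
    {"dx":-27,"dy":2.4,"dz":3,"twist":0,"gripper":4},
    {"dx":-31.5,"dy":2.8,"dz":5,"twist":0,"gripper":4},
    {"dx":-35.5,"dy":3.1,"dz":7,"twist":0,"gripper":4},
    {"dx":-38.5,"dy":3.3,"dz":10,"twist":0,"gripper":4},
    {"dx":-38.6,"dy":3.4,"dz":14,"twist":0,"gripper":4},
    {"dx":-38.6,"dy":3.4,"dz":16.9,"twist":0,"gripper":4},
    {"dx":-38.6,"dy":3.4,"dz":16.9,"twist":0,"gripper":4},
  ],
)

```text
time_s: 63.8
tcp_pos: [0.457, -0.3775, 0.0734]
orientation: [0.799, 0.602, -0.003, -0.007]
ft_force: [-0.6, 0.1, 0.1]
finger_gap: 0.426
grip_force: 0.0
```

```bash
python3 - <<'E'
from h import *
scan('w4'); chain((.459,-.38,.07),(.459,-.38,.023),(.459,-.38,.24),(.53,.1,.24),(.53,.1,.141))
E
```

```text
top [(0.609, -0.243)]
sink mm 32.2 inside [0.071 0.08  0.109 0.114]
side [(0.608, -0.244), (0.563, -0.371), (0.459, -0.38)]
t 63.9 at [ 0.4585 -0.3784  0.0706] gap 40.1 grip 0.0
(0.459, -0.38, 0.07) [-0.1  0.1  0.1]
(0.459, -0.38, 0.023) [-0.   0.1  4.7]
(0.459, -0.38, 0.24) [  0.   -0.2 -21.7]
(0.53, 0.1, 0.24) [48.1 -6.4  0.2]
(0.53, 0.1, 0.141) [-0.   0.1  9.9]
```

Emit:
send_rows(
  commands=[
    {"dx":-0.1,"dy":0.1,"dz":2,"twist":0,"gripper":4.0},
    {"dx":-0.1,"dy":0.1,"dz":4,"twist":0,"gripper":4.0},
    {"dx":-0.1,"dy":0.1,"dz":4.8,"twist":0,"gripper":4.0},
    {"dx":-0.1,"dy":0.1,"dz":4.8,"twist":0,"gripper":3.0},
    {"dx":-0.1,"dy":0.1,"dz":4.8,"twist":0,"gripper":1.5},
    {"dx":-0.1,"dy":0.1,"dz":4.8,"twist":0,"gripper":1.5},
    {"dx":-0.1,"dy":0.1,"dz":4.8,"twist":0,"gripper":1.5},
    {"dx":-0.1,"dy":0.1,"dz":2,"twist":0,"gripper":1.5},
    {"dx":-0.1,"dy":0.1,"dz":-3,"twist":0,"gripper":1.5},
    {"dx":-0.1,"dy":0,"dz":-8,"twist":0,"gripper":1.5},
    {"dx":-0.1,"dy":0,"dz":-13,"twist":0,"gripper":1.5},
    {"dx":-0.1,"dy":0,"dz":-17,"twist":0,"gripper":1.5},
  ],
)

```text
time_s: 65.1
tcp_pos: [0.4597, -0.3803, 0.2489]
orientation: [0.799, 0.602, -0.002, -0.004]
ft_force: [0.7, 0.1, -1.1]
finger_gap: 0.186
grip_force: 30.0
```

```bash
python3 - <<'E'
from h import *
P=cloud('top',np.load('pics/w4top.npy')); x=(P[:,0]-.529)*1e3; y=(P[:,1]-.0835)*1e3; z=P[:,2]*1e3-77
for gx in range(40,-41,-10):
    print(gx,[int(np.median(z[k])) if (k:=(abs(x-gx)<5)&(abs(y-gy)<5)&(z<60)).any() else None for gy in range(40,-41,-10)])
chain((.53,.1,.24),(.53,.1,.141))
E
```

```text
40 [23, 14, 3, 3, 1, 2, 4, 7, 27]
30 [11, 12, 12, 13, 14, 0, -2, 0, 12]
20 [5, 9, 2, 2, 28, 28, 0, 0, 0]
10 [2, 11, 0, 0, 0, 32, 26, 24, 0]
0 [1, 0, 0, 0, 2, 28, 6, 1, 0]
-10 [1, 0, 0, 1, 3, 23, 2, 0, 1]
-20 [8, 14, 5, -1, 0, 21, 28, -1, 5]
-30 [13, 2, 0, 0, -1, 0, 2, 0, 14]
-40 [26, 14, 0, 0, 0, 1, 3, 18, 17]
t 65.1 at [ 0.4596 -0.3802  0.2429] gap 17.3 grip 29.993401765823364
(0.53, 0.1, 0.24) [48.1 -6.5  0.4]
(0.53, 0.1, 0.141) [-0.   0.1  9.9]
```

Emit:
send_rows(
  commands=[
    {"dx":4.5,"dy":-0.6,"dz":0,"twist":0,"gripper":1.5},
    {"dx":9,"dy":-1.2,"dz":0,"twist":0,"gripper":1.5},
    {"dx":13.5,"dy":-1.8,"dz":0,"twist":0,"gripper":1.5},
    {"dx":18,"dy":-2.4,"dz":0,"twist":0,"gripper":1.5},
    {"dx":22.5,"dy":-3,"dz":0,"twist":0,"gripper":1.5},
    {"dx":27,"dy":-3.6,"dz":0,"twist":0,"gripper":1.5},
    {"dx":31.5,"dy":-4.2,"dz":0,"twist":0,"gripper":1.5},
    {"dx":36,"dy":-4.8,"dz":0,"twist":0,"gripper":1.5},
    {"dx":40.5,"dy":-5.4,"dz":0,"twist":0,"gripper":1.5},
    {"dx":44.5,"dy":-6,"dz":0.2,"twist":0,"gripper":1.5},
    {"dx":47.2,"dy":-6.4,"dz":0.3,"twist":0,"gripper":1.5},
    {"dx":48.1,"dy":-6.5,"dz":0.4,"twist":0,"gripper":1.5},
  ],
)

```text
time_s: 66.3
tcp_pos: [0.5294, 0.1037, 0.2434]
orientation: [0.797, 0.604, -0.002, -0.006]
ft_force: [-0.3, -0.1, -0.2]
finger_gap: 0.189
grip_force: 30.0
```

Emit:
send_rows(
  commands=[
    {"dx":0,"dy":0,"dz":0,"twist":0,"gripper":1.5},
    {"dx":0,"dy":0,"dz":0,"twist":0,"gripper":1.5},
    {"dx":0,"dy":0,"dz":3,"twist":0,"gripper":1.5},
    {"dx":0,"dy":0.1,"dz":6,"twist":0,"gripper":1.5},
    {"dx":0,"dy":0.1,"dz":9,"twist":0,"gripper":1.5},
    {"dx":0,"dy":0.1,"dz":9.9,"twist":0,"gripper":1.5},
    {"dx":0,"dy":0.1,"dz":9.9,"twist":0,"gripper":1.5},
    {"dx":0,"dy":0.1,"dz":9.9,"twist":0,"gripper":2.3},
    {"dx":0,"dy":0.1,"dz":9.9,"twist":0,"gripper":2.8},
    {"dx":0,"dy":0.1,"dz":9.9,"twist":0,"gripper":2.8},
    {"dx":0,"dy":0.1,"dz":6,"twist":0,"gripper":2.8},
    {"dx":0,"dy":0,"dz":1,"twist":0,"gripper":2.8},
  ],
)

```text
time_s: 67.5
tcp_pos: [0.5285, 0.1002, 0.2335]
orientation: [0.798, 0.602, -0.004, -0.006]
ft_force: [2.6, 1.0, -0.3]
finger_gap: 0.297
grip_force: 0.0
```

Emit:
send_rows(
  commands=[
    {"dx":0,"dy":0,"dz":-4,"twist":0,"gripper":4},
    {"dx":-4,"dy":0,"dz":-6,"twist":0,"gripper":4},
    {"dx":-8,"dy":0,"dz":-6,"twist":0,"gripper":4},
    {"dx":-12,"dy":0,"dz":-6,"twist":0,"gripper":4},
    {"dx":-16,"dy":0,"dz":-6,"twist":0,"gripper":4},
    {"dx":-20,"dy":0,"dz":-6,"twist":0,"gripper":4},
    {"dx":-24,"dy":0,"dz":-6,"twist":0,"gripper":4},
    {"dx":-28,"dy":0,"dz":-6,"twist":0,"gripper":4},
    {"dx":-30,"dy":0,"dz":-6,"twist":0,"gripper":4},
    {"dx":-30,"dy":0,"dz":-6,"twist":0,"gripper":4},
    {"dx":-30,"dy":0,"dz":-6,"twist":0,"gripper":4},
    {"dx":-30,"dy":0,"dz":-6,"twist":0,"gripper":4},
  ],
)

```text
time_s: 68.7
tcp_pos: [0.448, -0.1872, 0.2928]
orientation: [0.798, 0.603, -0.002, -0.005]
ft_force: [0.2, -0.4, 0.2]
finger_gap: 0.428
grip_force: 0.0
```

```bash
python3 - <<'E'
from h import *
scan('w5'); chain((.563,-.371,.07),(.563,-.371,.023),(.563,-.371,.24),(.51,.1,.24),(.51,.1,.137))
P=cloud('top',np.load('pics/w5top.npy')); x=(P[:,0]-.529)*1e3; y=(P[:,1]-.0835)*1e3; z=P[:,2]*1e3-73
for gx in range(40,-41,-10):
    print(gx,[int(np.median(z[k])) if (k:=(abs(x-gx)<5)&(abs(y-gy)<5)&(z<60)).any() else None for gy in range(40,-41,-10)])
E
```

```text
top []
sink mm 36.4 inside [0.067 0.078 0.105 0.11 ]
side [(0.608, -0.243), (0.563, -0.372)]
t 68.8 at [ 0.4479 -0.1871  0.2867] gap 39.7 grip 0.0
(0.563, -0.371, 0.07) [-14.6  16.3  21.4]
(0.563, -0.371, 0.023) [-0.   0.1  4.7]
(0.563, -0.371, 0.24) [  0.1  -0.2 -21.7]
(0.51, 0.1, 0.24) [ 43.9 -17.9   0.3]
(0.51, 0.1, 0.137) [-0.   0.1 10.3]
40 [26, 15, 3, 6, 0, 0, 3, 11, 28]
30 [13, 6, 10, 13, 10, -2, -1, 0, 12]
20 [4, 10, 1, 1, 26, 27, 2, -3, 4]
10 [2, 11, 12, 0, 20, 32, 27, 29, 2]
0 [0, -1, 19, 17, 0, 30, 2, 1, 1]
-10 [1, 0, 0, 0, 4, 23, 4, 1, 1]
-20 [8, 13, 6, 0, -2, 24, 28, -1, 6]
-30 [11, 4, 0, 0, -1, 0, 5, -1, 12]
-40 [26, 15, 6, 3, -2, 1, 1, 12, 18]
```

Emit:
send_rows(
  commands=[
    {"dx":-3,"dy":3.4,"dz":3,"twist":0,"gripper":4.0},
    {"dx":-6,"dy":6.8,"dz":5,"twist":0,"gripper":4.0},
    {"dx":-9,"dy":10.2,"dz":7,"twist":0,"gripper":4.0},
    {"dx":-12,"dy":13.5,"dz":9,"twist":0,"gripper":4.0},
    {"dx":-14.6,"dy":16.3,"dz":12,"twist":0,"gripper":4.0},
    {"dx":-14.6,"dy":16.3,"dz":16,"twist":0,"gripper":4.0},
    {"dx":-14.6,"dy":16.3,"dz":20,"twist":0,"gripper":4.0},
    {"dx":-14.6,"dy":16.3,"dz":21.4,"twist":0,"gripper":4.0},
    {"dx":-14.6,"dy":16.3,"dz":21.4,"twist":0,"gripper":4.0},
    {"dx":-14.6,"dy":16.3,"dz":21.4,"twist":0,"gripper":4.0},
  ],
)

```text
time_s: 69.8
tcp_pos: [0.5627, -0.3724, 0.0779]
orientation: [0.798, 0.602, -0.002, -0.005]
ft_force: [-0.1, 0.0, 0.9]
finger_gap: 0.429
grip_force: 0.0
```

```bash
python3 - <<'E'
from h import *
chain((.563,-.371,.07),(.563,-.371,.023),(.563,-.371,.24),(.509,.0915,.24),(.509,.0915,.137))
E
```

```text
t 69.8 at [ 0.5627 -0.3724  0.0719] gap 39.9 grip 0.0
(0.563, -0.371, 0.07) [ 0.1 -0.   0.2]
(0.563, -0.371, 0.023) [-0.   0.   4.7]
(0.563, -0.371, 0.24) [  0.   -0.2 -21.7]
(0.509, 0.0915, 0.24) [ 43.  -17.9   0.3]
(0.509, 0.0915, 0.137) [-0.   0.1 10.3]
```

Emit:
send_rows(
  commands=[
    {"dx":0.1,"dy":0,"dz":2,"twist":0,"gripper":4.0},
    {"dx":0.1,"dy":0,"dz":4,"twist":0,"gripper":4.0},
    {"dx":0.1,"dy":0,"dz":4.8,"twist":0,"gripper":4.0},
    {"dx":0.1,"dy":0,"dz":4.8,"twist":0,"gripper":3.0},
    {"dx":0.1,"dy":0,"dz":4.8,"twist":0,"gripper":1.5},
    {"dx":0.1,"dy":0,"dz":4.8,"twist":0,"gripper":1.5},
    {"dx":0.1,"dy":0,"dz":4.8,"twist":0,"gripper":1.5},
    {"dx":0.1,"dy":0,"dz":2,"twist":0,"gripper":1.5},
    {"dx":0.1,"dy":0,"dz":-3,"twist":0,"gripper":1.5},
    {"dx":0.1,"dy":-0.1,"dz":-8,"twist":0,"gripper":1.5},
    {"dx":0.1,"dy":-0.2,"dz":-13,"twist":0,"gripper":1.5},
    {"dx":0.1,"dy":-0.2,"dz":-17,"twist":0,"gripper":1.5},
  ],
)

```text
time_s: 71.0
tcp_pos: [0.5619, -0.3722, 0.2501]
orientation: [0.799, 0.602, -0.002, -0.004]
ft_force: [1.3, -0.4, -0.6]
finger_gap: 0.185
grip_force: 30.0
```

Emit:
send_rows(
  commands=[
    {"dx":4,"dy":-1.7,"dz":0,"twist":0,"gripper":1.5},
    {"dx":8,"dy":-3.4,"dz":0,"twist":0,"gripper":1.5},
    {"dx":12,"dy":-5,"dz":0,"twist":0,"gripper":1.5},
    {"dx":16,"dy":-6.7,"dz":0,"twist":0,"gripper":1.5},
    {"dx":20,"dy":-8.4,"dz":0,"twist":0,"gripper":1.5},
    {"dx":24,"dy":-10,"dz":0,"twist":0,"gripper":1.5},
    {"dx":28,"dy":-11.7,"dz":0,"twist":0,"gripper":1.5},
    {"dx":32,"dy":-13.4,"dz":0,"twist":0,"gripper":1.5},
    {"dx":36,"dy":-15,"dz":0,"twist":0,"gripper":1.5},
    {"dx":40,"dy":-16.7,"dz":0.2,"twist":0,"gripper":1.5},
    {"dx":42.5,"dy":-17.8,"dz":0.3,"twist":0,"gripper":1.5},
    {"dx":43,"dy":-17.9,"dz":0.3,"twist":0,"gripper":1.5},
  ],
)

```text
time_s: 72.2
tcp_pos: [0.5073, 0.0945, 0.2465]
orientation: [0.797, 0.604, -0.002, -0.006]
ft_force: [-0.7, 0.3, -0.3]
finger_gap: 0.188
grip_force: 30.0
```

Emit:
send_rows(
  commands=[
    {"dx":0,"dy":0,"dz":0,"twist":0,"gripper":1.5},
    {"dx":0,"dy":0,"dz":0,"twist":0,"gripper":1.5},
  ],
)

```text
time_s: 72.4
tcp_pos: [0.5083, 0.0895, 0.2468]
orientation: [0.799, 0.602, -0.002, -0.005]
ft_force: [0.1, 0.1, -1.3]
finger_gap: 0.184
grip_force: 30.0
```

```bash
python3 - <<'E'
from h import *
chain((.509,.0915,.24),(.509,.0915,.137))
E
```

```text
t 72.4 at [0.5083 0.0895 0.2408] gap 17.1 grip 29.9945729970932
(0.509, 0.0915, 0.24) [0.2 0.  0.1]
(0.509, 0.0915, 0.137) [-0.   0.1 10.3]
```

Emit:
send_rows(
  commands=[
    {"dx":0.1,"dy":0,"dz":3,"twist":0,"gripper":1.5},
    {"dx":0.1,"dy":0.1,"dz":6,"twist":0,"gripper":1.5},
    {"dx":0.1,"dy":0.1,"dz":9,"twist":0,"gripper":1.5},
    {"dx":0.1,"dy":0.1,"dz":10.3,"twist":0,"gripper":1.5},
    {"dx":0.1,"dy":0.1,"dz":10.3,"twist":0,"gripper":1.5},
    {"dx":0.1,"dy":0.1,"dz":10.3,"twist":0,"gripper":2.3},
    {"dx":0.1,"dy":0.1,"dz":10.3,"twist":0,"gripper":2.8},
    {"dx":0.1,"dy":0.1,"dz":10.3,"twist":0,"gripper":2.8},
    {"dx":0.1,"dy":0.1,"dz":7,"twist":0,"gripper":2.8},
    {"dx":0,"dy":0,"dz":3,"twist":0,"gripper":2.8},
    {"dx":0,"dy":0,"dz":-2,"twist":0,"gripper":2.8},
    {"dx":0,"dy":0,"dz":-6,"twist":0,"gripper":4},
  ],
)

```text
time_s: 73.6
tcp_pos: [0.5088, 0.0902, 0.3096]
orientation: [0.799, 0.602, -0.002, -0.005]
ft_force: [0.6, 0.3, -0.6]
finger_gap: 0.351
grip_force: 0.0
```

Emit:
send_rows(
  commands=[
    {"dx":-4,"dy":0,"dz":0,"twist":0,"gripper":4},
    {"dx":-8,"dy":0,"dz":0,"twist":0,"gripper":4},
    {"dx":-12,"dy":0,"dz":0,"twist":0,"gripper":4},
    {"dx":-16,"dy":0,"dz":0,"twist":0,"gripper":4},
    {"dx":-20,"dy":0,"dz":0,"twist":0,"gripper":4},
    {"dx":-24,"dy":0,"dz":0,"twist":0,"gripper":4},
    {"dx":-28,"dy":0,"dz":0,"twist":0,"gripper":4},
    {"dx":-28,"dy":0,"dz":0,"twist":0,"gripper":4},
    {"dx":-28,"dy":0,"dz":0,"twist":0,"gripper":4},
    {"dx":-28,"dy":0,"dz":0,"twist":0,"gripper":4},
    {"dx":-28,"dy":0,"dz":0,"twist":0,"gripper":4},
  ],
)

```text
time_s: 74.7
tcp_pos: [0.4322, -0.1773, 0.3059]
orientation: [0.798, 0.603, -0.002, -0.005]
ft_force: [-0.2, 0.1, 0.0]
finger_gap: 0.428
grip_force: 0.0
```

```bash
python3 - <<'E'
from h import *
scan('w6'); to()
P=cloud('top',np.load('pics/w6top.npy')); b=P[(np.hypot(*(P[:,:2]-[.53,.27]).T)<.06)&(P[:,2]>.075)&(P[:,2]<.095)]; print('bk',len(b),b.min(0),b.max(0))
x=(P[:,0]-.529)*1e3; y=(P[:,1]-.0835)*1e3; z=P[:,2]*1e3-69
for gx in range(40,-41,-10):
    print(gx,[int(np.median(z[k])) if (k:=(abs(x-gx)<5)&(abs(y-gy)<5)&(z<60)).any() else None for gy in range(40,-41,-10)])
E
```

```text
top []
sink mm 40.7 inside [0.064 0.076 0.102 0.105]
side [(0.608, -0.243)]
t 74.8 grasp [ 0.4321 -0.1776  0.2999] yaw -15.8 tilt 0.67 gap mm 39.9 grip 0.0 F [-0.3 -0.  -0.8] q [-0.29  0.25  0.71  2.12 -0.22  0.86  0.28]
bk 94 [0.50057016 0.23824444 0.07526447] [0.56132836 0.29975101 0.09428586]
40 [23, 16, 3, 0, 2, 1, 4, 8, 24]
30 [12, 10, 12, 15, 13, -2, 1, 1, 15]
20 [6, 10, -1, 8, 26, 25, 3, 1, 4]
10 [3, 14, 9, 1, 12, 33, 29, 19, 1]
0 [3, 0, 21, 21, 1, 27, 3, 0, 0]
-10 [-3, 0, -1, 22, 0, 24, 3, -1, 1]
-20 [0, 10, 11, 28, 1, 26, 26, -1, 4]
-30 [15, 2, 1, 1, 0, 4, 3, 1, 16]
-40 [25, 14, 5, 2, -2, 4, 6, 10, 22]
```

Sunk about 40 mm with ten pieces in the pan, and the beaker is upright on its mat. Handing in.

```bash
python3 -c "
from rig import ctrl
print(ctrl.job_done())"
```

```text
the job is handed in; nothing more can be done
None
```

The job is handed in, but no verdict came back: all 4 balls and 6 weights are in the pan, my last depth reading put the pan about 40 mm down (inside the green band), and the empty beaker stands released and upright on its cork mat.

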